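# Present a plug-in module's label to the bench camera

## Task

Of the two modules standing in the rack, take the one with the notched corner: the notch marks its frosted end, which carries the label on one face. Lift it out by its plain end, without the fingers touching the frosted end, and hold the label about 15 cm above the white cross on the camera mat, square to the camera, with the label face turned towards the camera and slanting up about 45 degrees. Finish while still holding it there, motionless; do not disturb the other module, the screwdriver, the spool or the meter.

Things in the scene. Friction and masses are not known exactly. Their poses are not given: they have to be found in the camera images.
- module: Module to present: grey plate standing on edge in a rack slot, 0.1 to 0.2 kg, 96 mm long (x -48..48), 10 thick (y -5..5), 64 high (z 0..64); origin: centre of underside. x 12..48 is the frosted end, lighter grey; a 16 x 16 mm notch is cut from its top corner (x 32..48, z 48..64). Label on its +y face: facing the label, notch is top left. Plain end: x -48..12.
- label (a point): Centre of the label (28 x 36 mm, white with a few dark bars), on the module's +y face at x 30, y 5, z 28 mm in the module's frame; axes as the module's, so y points out of the label.
- frosted_end: The frosted end of the module, rigidly part of it; same origin and axes as the module. Must not be touched by the fingers.
- rack: Fixed black rack block 130 x 125 x 26 mm, origin at the centre of its underside, may be turned any way. Two slots along its x, at y -37.5 and +37.5 mm, 20 mm deep, floor 6 mm above the bench (module tops at 70 mm); 0.75 mm clear each side of a module, about 1.5 mm at each end. The module's x points along the rack's x.
- blank: The other module in the rack: same size and grey, but with no notch, no frosted end and no label. Origin at the centre of its underside. Leave alone.
- station: Fixed camera station: dark mat 200 x 180 x 6 mm with a white cross at its centre; origin under the cross at bench height. Its +x points from the cross to the camera, on a post 205 mm from the cross; the camera body is 185 to 265 mm above the bench, its lens about 155 mm from the cross and 210 mm high. y is to the left, looking towards the camera.
- view (a point): The point where the label's centre is to be held: 150 mm above the bench, straight over the cross. Axes as the station's.
- screwdriver: Loose screwdriver lying on the bench, about 0.2 m long; leave alone.
- spool: Loose flanged wire spool, 52 mm diameter, 36 mm high, standing on the bench; origin centre of underside; leave alone.
- meter: Loose grey handheld meter 150 x 75 x 38 mm lying on the bench; origin centre of underside; leave alone.

How it is judged:
By the outcome, as a careful person would: the job done as asked, in the order asked, and still so for the second after the job is handed in, while the arm keeps its last pose, push and grip.
It also fails if it takes over 43 s, if anything falls off the work surface, if the arm or the gripper's body presses on something with over 40 N, if the wrist force passes 120 N, or if a joint passes its speed limit or range.

## Robot

A 7-joint arm with a two-finger parallel gripper is mounted at the origin on the work surface. World frame = base frame: x ahead of the robot, y to its left, z up, the work surface at z = 0. Lengths are in mm, angles in rad, forces in N, time in s.
With the tool pointing down it reaches from about 400 to 875 mm from the base axis. Payload 4.4 kg.
Tool frame: the origin (TCP) lies between the finger pads; the fingertips stand 11 mm ahead of it and the grasp point (between the pads) lies 8 mm behind it; y points along the fingers, x is the direction in which the jaws open and shut, and the axes are right-handed (so a half turn about y gives the same grasp; the last joint's range is limited). The gripper opens to 85 mm and grips with 20 to 120 N. Pads are 22 mm wide; open, the fingers measure 114 mm over their backs; the gripper's body (76 mm by 85 mm) begins 54 mm behind the grasp point. The pads swing forward as they close: fully open they stand 13 mm farther back than shut.
Start: joints at [1.1, 0.628, 0.038, 1.517, -0.027, 0.996, -0.02], TCP at [256.02, -597.471, 242.313] pointing down, gripper open.
Joint ranges: [-3.06, 3.06], [-0.37, 2.12], [-1.25, 1.32], [0.18, 2.47], [-1.1, 4.24], [0.23, 1.98], [-2.94, 2.94]. Speed limits (rad/s): [2.57, 2.57, 3.14, 3.14, 3.14, 3.14, 3.14].

## Interface

Orientations are given as [roll, pitch, yaw] about the fixed x, y, z axes, in that order (R = Rz(yaw) Ry(pitch) Rx(roll)).
In Python, from cell import * gives the robot as it stands.
- The arm moves only by the shell command python3 -m jog 'ROWS'. ROWS is JSON, a list of rows, each an object of numbers: "x", "y", "z": the shift along the tool's x, y, z in mm; "ax", "ay", "az": the turn, a rotation vector about the tool's x, y, z in rad; "grip": the finger opening in mm, from 0 to 85.4. In form: [{"x": .., "y": .., "z": .., "ax": .., "ay": .., "az": .., "grip": ..}, ...]. A call has 1 to 5 rows; each row is the pose to reach, as a shift and turn from the pose commanded when the call began, along the tool's axes at that moment; what a row does not reach only later rows make up. A row lasts 1/10 s, in which the tool goes at most 50 mm and 8.59 degrees, less where a joint would pass 70% of its speed; a pose out of reach is approached as far as the arm can. A call with a gripper value outside its range is refused whole. The fingers move at their own pace and stop on an object; the grip force is fixed at half the most. Time passes only in rows, so rows that repeat a pose let the fingers close. It gives the time, the measured TCP pose, the force and the opening at its end, in the units of the state.
- read_state(): the state, without advancing time (a new reading comes with each control period).
- get_image(name): name is "scene" or "side" or "wrist"; returns a dict with "color" (480x640x3 uint8, red, green, blue), "vfov" (degrees; the focal length in pixels is half the picture's height over the tangent of half this angle, whatever the lens; pixels are square), "cx", "cy" (the principal point, pixels), "k1" (the pictures are not rectified: a ray, as slopes to the right and down, at radius r is drawn at 1 + k1 r^2 times it, then the intrinsics apply), "camera_from_world" (4x4, takes a point from world to camera coordinates). Camera axes: x right, y down, z forward; pixel columns grow to the right and rows downward; lengths in mm; the calibration is good to about 2 mm. A picture is of the moment at which its call begins. There is no depth.
- finish_job(): hands the job in, once; it reports no verdict.
The state is a dict: "clock": time; "qpos": joint angles; "qd": joint speeds; "tau": joint torques, N m; "eef_pos": TCP position; "tool_rot": TCP orientation; "force": force on the tool from outside, world axes, zero at the start; "torque": the same for the moment, N m; "width": finger opening in mm.
Only numpy, scipy, OpenCV 4.12 (cv2) and the standard library are available. Lean on these libraries where they do the work, as an engineer would, in place of code of your own. Each camera call takes 0.05 s, during which the arm holds its last target.

## Working session

There is one attempt and no reset: what is moved stays moved. The work goes in short steps, Python scripts to look and compute and a shell command to move; the robot and the scene stay as the last step left them, time stands still between calls to the robot, and variables do not carry over. Pictures are saved under pics/ and viewed, and the job is handed in when it is done.

```bash
ls; mkdir -p pics
python3 - <<'E'
from cell import *
import cv2
s=read_state(); print(s)
for n in ["scene","side","wrist"]:
    im=get_image(n); cv2.imwrite(f"pics/{n}0.png",im["color"][:,:,::-1])
    print(n,{k:im[k] for k in im if k!="color"})
E
```

```text
pics
{'clock': 0.0, 'qpos': array([ 1.10021052,  0.62933845,  0.03846311,  1.51834294, -0.0270166 ,
        0.99628915, -0.01996478]), 'qd': array([ 1.13851126e-03, -1.67339953e-03,  3.98884246e-04, -1.19723492e-03,
       -5.52079246e-04,  2.50760304e-04,  4.01404186e-05]), 'tau': array([ 2.87467628e-04, -5.63404584e+01,  1.22601695e+00, -1.93448728e+01,
        1.08517628e-02,  1.04761234e-02,  5.95950928e-05]), 'eef_pos': array([ 255.77374622, -596.92324515,  241.40243547]), 'tool_rot': array([-1.57081837,  0.00185922, -1.1660009 ]), 'force': array([-0.13252739,  1.13610344,  0.30263049]), 'torque': array([-0.04000443,  0.00958046, -0.02925498]), 'width': 85.27753017673805}
scene {'vfov': 57.849128663328116, 'cx': 329.66814680387273, 'cy': 241.2555236841632, 'k1': -0.038859392184147114, 'camera_from_world': array([[ 1.87826281e-01,  9.82184792e-01, -5.85860900e-03,
        -1.32901253e+02],
       [ 7.34056775e-01, -1.44334108e-01, -6.63572389e-01,
        -3.46390948e+02],
       [-6.52596306e-01,  1.20335783e-01, -7.48089140e-01,
         1.68090545e+03],
       [ 0.00000000e+00
[... 317 characters left out ...]
792e-01, -7.43086023e-01,
         9.36451714e+01],
       [ 2.79338562e-02, -7.42562357e-01, -6.69194176e-01,
         1.24958372e+03],
       [ 0.00000000e+00,  0.00000000e+00,  0.00000000e+00,
         1.00000000e+00]])}
wrist {'vfov': 68.67825542960858, 'cx': 319.9872724070897, 'cy': 238.29189431830713, 'k1': -0.057381251987358176, 'camera_from_world': array([[ 3.95197232e-01, -9.18592205e-01, -2.74011537e-03,
        -6.47909401e+02],
       [-8.78868232e-01, -3.78971556e-01,  2.89777829e-01,
        -3.86423722e+01],
       [-2.67226081e-01, -1.12111195e-01, -9.57090018e-01,
         3.80031419e+02],
       [ 0.00000000e+00,  0.00000000e+00,  0.00000000e+00,
         1.00000000e+00]])}
```

View pics/scene0.png

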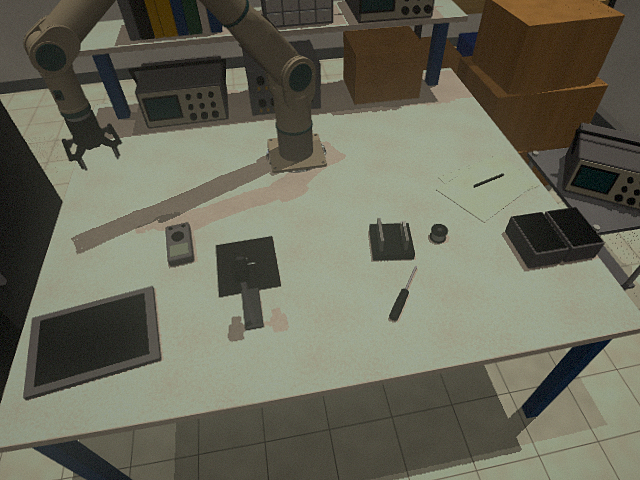

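View pics/side0.png

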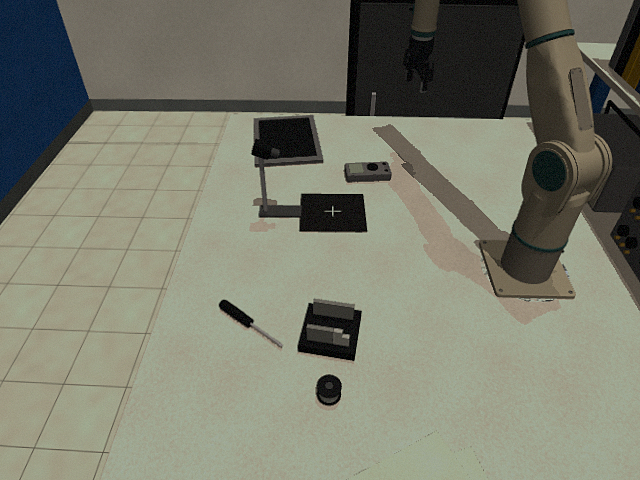

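View pics/wrist0.png

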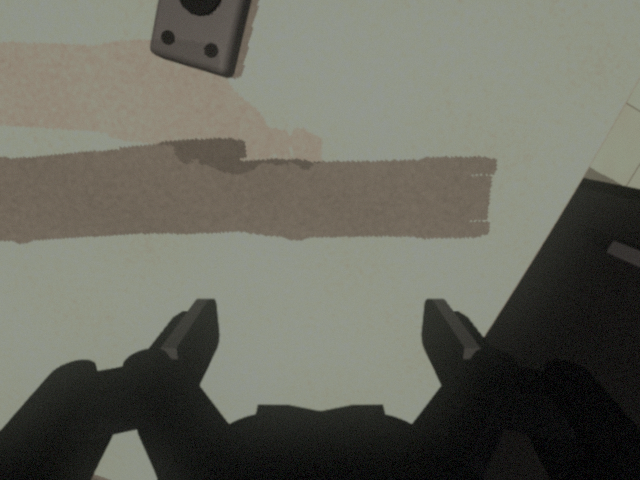

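```bash
cat > h.py <<'E'
import numpy as np, cv2
from scipy.spatial.transform import Rotation as R
def K(im):
    f=240/np.tan(np.radians(im["vfov"]/2)); return f
def ray(im,u,v):
    f=K(im); d=np.array([(u-im["cx"])/f,(v-im["cy"])/f]); s=d.copy()
    for _ in range(30): s=d/(1+im["k1"]*(s@s))
    T=im["camera_from_world"]; Rm=T[:3,:3]; o=-Rm.T@T[:3,3]
    return o, Rm.T@np.array([s[0],s[1],1.])
def onz(im,u,v,z):
    o,d=ray(im,u,v); return o+d*(z-o[2])/d[2]
def proj(im,p):
    T=im["camera_from_world"]; c=T[:3,:3]@np.array(p,float)+T[:3,3]
    s=c[:2]/c[2]; s=s*(1+im["k1"]*(s@s)); f=K(im)
    return np.array([s[0]*f+im["cx"],s[1]*f+im["cy"]])
def tri(a,b):
    A=np.zeros((3,3));y=np.zeros(3)
    for im,u,v in (a,b):
        o,d=ray(im,u,v); d/=np.linalg.norm(d); P=np.eye(3)-np.outer(d,d); A+=P;y+=P@o
    return np.linalg.solve(A,y)
def crop(im,x0,y0,w,h,k,fn):
    c=im["color"][y0:y0+h,x0:x0+w,::-1]
    c=np.clip(c.astype(float)*1.8,0,255).astype(np.uint8)
    cv2.imwrite(fn,cv2.resize(c,None,fx=k,fy=k,interpolation=cv2.INTER_CUBIC))
E
python3 - <<'E'
from cell import *; from h import *
im=get_image("side"); crop(im,285,285,95,85,8,"pics/side_rack.png"); crop(im,240,130,140,100,5,"pics/side_st.png")
im=get_image("scene"); crop(im,355,210,100,60,8,"pics/scene_rack.png"); crop(im,205,225,90,110,5,"pics/scene_st.png")
E
```

```text
(no output)
```

View pics/side_rack.png

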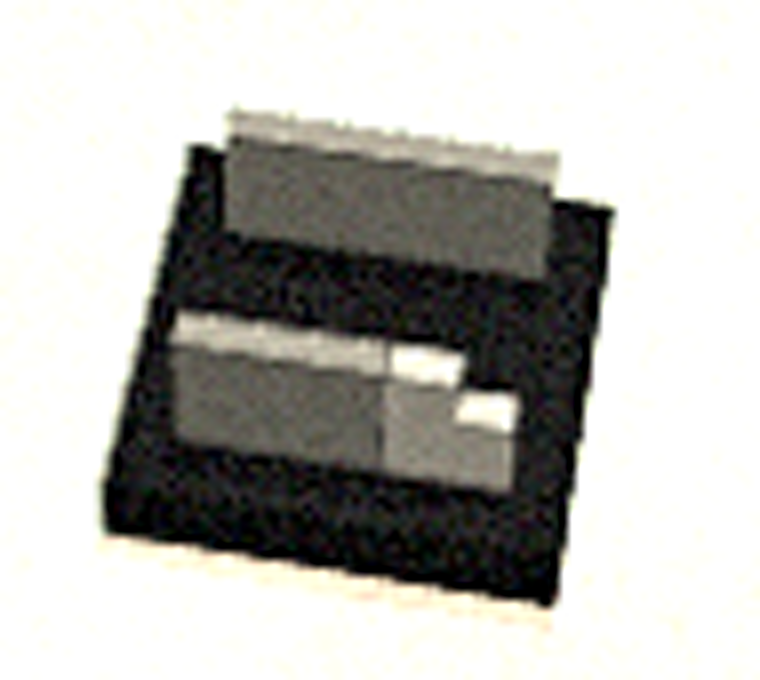

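View pics/scene_rack.png

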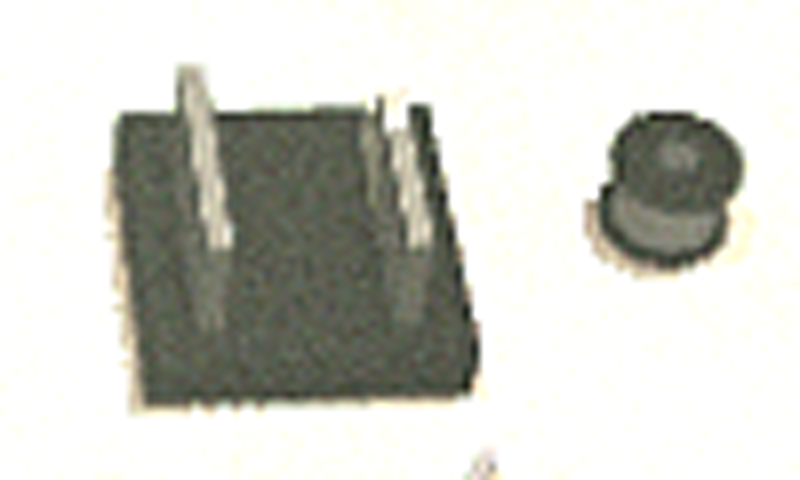

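View pics/side_st.png

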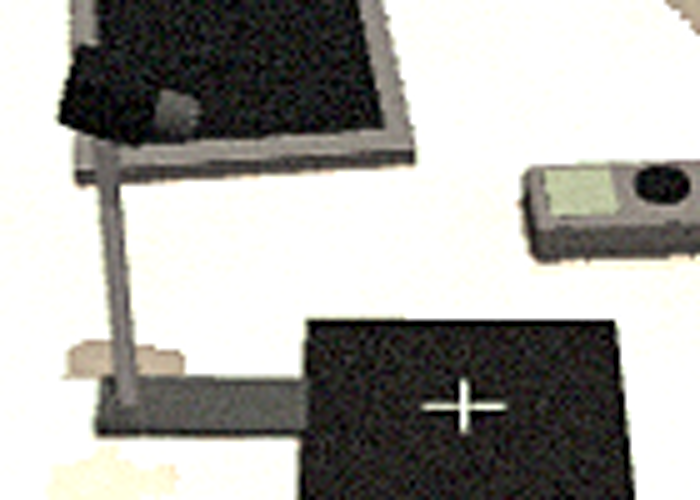

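View pics/scene_st.png

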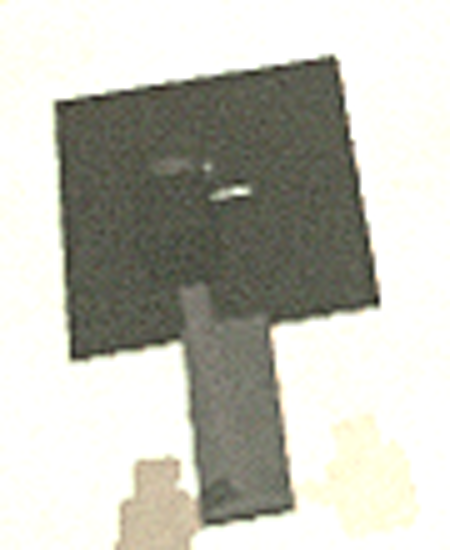

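Run:
```python
from cell import *; from h import *
np.set_printoptions(precision=1,suppress=True)
S=get_image("side"); C=get_image("scene")
sd=lambda X,Y:(S,285+X/8,285+Y/8); sc=lambda X,Y:(C,355+X/8,210+Y/8)
for n,X,Y,z in [("mod near left",172,348,70),("mod far left",178,313,70),("near notch",462,390,70),("far notch",467,350,70),("lo near R",517,433,54),("lo far R",520,394,54),
  ("blank nl",229,138,70),("blank fl",233,110,70),("blank nr",553,187,70),("blank fr",558,153,70),
  ("rack fl",190,145,26),("rack fr",613,208,26),("rack nl bottom",108,533,0),("rack nr bottom",552,605,0)]:
    print(n,onz(*sd(X,Y),z)[:2])
print("scene")
for n,X,Y,z in [("mod end r",433,246,70),("mod end l",408,246,70),("blank end l",208,248,70),("blank end r",233,246,70),("blank fl",180,67,70),("blank fr",203,67,70),("rack tl",118,115,26),("rack bl bottom",145,405,0),("rack br bot",470,393,0)]:
    print(n,onz(*sc(X,Y),z)[:2])
print("cross side",onz(S,240+463/5,130+406/5,6),"scene tip",onz(C,205+232/5,225+191/5,6))
a=lambda X,Y,z:onz(S,240+X/5,130+Y/5,z)[:2]
print("cross ends",a(422,406,6),a(506,406,6),a(464,379,6),a(464,433,6))
print("mat corners side",a(307,320,6),a(615,320,6))
b=lambda X,Y,z:onz(C,205+X/5,225+Y/5,z)[:2]
print("mat corners scene",b(55,101,6),b(335,56,6),b(380,302,6),b(72,357,6))
print("spool",onz(S,329,381,36)[:2])
for u,v in [(345,165),(388,162),(390,178),(348,181)]: print("meter",onz(S,u,v,38 if v<170 else 0)[:2])
```

```text
mod near left [574.5 270. ]
mod far left [573.4 258.1]
near notch [495.1 281.2]
far notch [493.6 267.8]
lo near R [479.4 283.4]
lo far R [478.4 270.4]
blank nl [561.8 195.4]
blank fl [561.1 184.9]
blank nr [468.7 210.2]
blank fr [467.  197.7]
rack fl [575.2 162.2]
rack fr [447.7 182. ]
rack nl bottom [593.1 283.4]
rack nr bottom [467.4 302.7]
scene
mod end r [584.7 262.4]
mod end l [582.9 253.3]
blank end l [569.7 180.7]
blank end r [570.5 190. ]
blank fl [477.2 194.9]
blank fr [478.9 203.6]
rack tl [457.1 178.2]
rack bl bottom [583.2 158.3]
rack br bot [601.4 281.3]
cross side [ 520.4 -216.3    6. ] scene tip [ 527.  -205.7    6. ]
cross ends [ 545.4 -215.4] [ 494.1 -217.2] [ 520.  -242.7] [ 519.6 -190.6]
mat corners side [ 620.8 -299.6] [ 424.1 -306.4]
mat corners scene [ 433.2 -309.9] [ 429.2 -133.4] [ 625.9 -127.4] [ 630.7 -303.8]
spool [522.9 376.5]
meter [ 481.6 -422.1]
meter [ 336.4 -445.5]
meter [ 329.  -406.6]
meter [ 470.5 -384.2]
```

```bash
cat >> h.py <<'E'
def cur(s): return np.array(s["eef_pos"]),R.from_euler("xyz",s["tool_rot"])
def go(s,p,yaw=None,Rt=None):
    p0,R0=cur(s)
    if Rt is None: Rt=R.from_euler("xyz",[-np.pi/2,0,np.radians(yaw)])
    sh=R0.inv().apply(np.array(p,float)-p0); rv=(R0.inv()*Rt).as_rotvec()
    print("shift",sh.round(1),"rv",rv.round(4),"dist",np.linalg.norm(sh).round(1),"deg",np.degrees(np.linalg.norm(rv)).round(1))
def st(s):
    print("t",round(s["clock"],2),"p",s["eef_pos"].round(1),"rot",s["tool_rot"].round(4),"q",s["qpos"].round(3),"F",s["force"].round(1),"w",round(s["width"],1))
E
python3 - <<'E'
from cell import *; from h import *
s=read_state(); go(s,(430,-370,245),-98.7); go(s,(520,-150,245),-98.7)
E
```

```text
shift [-140.4   -2.8  249.5] rv [ 1.000e-04  5.566e-01 -4.000e-04] dist 286.3 deg 31.9
shift [-307.2   -2.7  418.9] rv [ 1.000e-04  5.566e-01 -4.000e-04] dist 519.5 deg 31.9
```

```bash
python3 -m jog '[{"x":-25,"z":43,"ay":0.1},{"x":-50,"z":86,"ay":0.2},{"x":-75,"z":129,"ay":0.3},{"x":-100,"z":172,"ay":0.4},{"x":-122,"z":215,"ay":0.5}]'
python3 - <<'E'
from cell import *; from h import *
s=read_state(); st(s); go(s,(530,-80,245),-98.7);go(s,(560,140,245),-98.7)
E
```

```text
t 0.35 p [ 255.9 -597.3  242.1] rot [-1.5708e+00  4.0000e-04 -1.1661e+00] q [ 1.1    0.629  0.038  1.518 -0.027  0.996 -0.02 ] F [ 0.2  0.5 -0.3] w 85.2
shift [-367.6   -2.7  455.6] rv [ 1.000e-04  5.566e-01 -4.000e-04] dist 585.5 deg 31.9
shift [-558.1   -2.6  569.8] rv [ 1.000e-04  5.566e-01 -4.000e-04] dist 797.6 deg 31.9$[0]: bad value
```

```bash
python3 -m jog '[{"x":-25,"y":0,"z":43,"ax":0,"ay":0.1,"az":0,"grip":85},{"x":-50,"y":0,"z":86,"ax":0,"ay":0.2,"az":0,"grip":85},{"x":-75,"y":0,"z":129,"ax":0,"ay":0.3,"az":0,"grip":85},{"x":-100,"y":0,"z":172,"ax":0,"ay":0.4,"az":0,"grip":85},{"x":-122,"y":0,"z":215,"ax":0,"ay":0.5,"az":0,"grip":85}]'
python3 - <<'E'
from cell import *; from h import *
s=read_state(); st(s); go(s,(530,-80,245),-98.7);go(s,(560,140,245),-98.7)
E
```

```text
clock: 0.85
eef_pos: [406.4, -398.8, 242.5]
tool_rot: [-1.571, 0.0, -1.67]
force: [0.3, -0.2, -0.1]
width: 84.8
t 0.85 p [ 406.4 -398.8  242.5] rot [-1.5705e+00  3.0000e-04 -1.6703e+00] q [ 0.611  0.517  0.176  1.751 -0.112  0.884 -0.835] F [ 0.3 -0.2 -0.1] w 84.8
shift [-329.5   -2.4   91.3] rv [-0.0002  0.0523 -0.0003] dist 341.9 deg 3.0
shift [-551.3   -2.4   99.3] rv [-0.0002  0.0523 -0.0003] dist 560.2 deg 3.0
```

```bash
python3 -m jog '[{"x":-50,"y":0,"z":14,"ax":0,"ay":0.05,"az":0,"grip":60},{"x":-97,"y":0,"z":28,"ax":0,"ay":0.05,"az":0,"grip":60},{"x":-145,"y":0,"z":42,"ax":0,"ay":0.05,"az":0,"grip":60},{"x":-193,"y":0,"z":55,"ax":0,"ay":0.05,"az":0,"grip":60},{"x":-240,"y":0,"z":68,"ax":0,"ay":0.05,"az":0,"grip":60}]'
python3 - <<'E'
from cell import *; from h import *
s=read_state(); st(s); go(s,(530,150,245),-98.7);go(s,(530,269,245),-98.7)
E
```

```text
clock: 1.35
eef_pos: [496.7, -166.2, 242.6]
tool_rot: [-1.57, 0.0, -1.716]
force: [1.2, 0.0, -0.0]
width: 60.4
t 1.35 p [ 496.7 -166.2  242.6] rot [-1.5701  0.     -1.7159] q [ 0.144  0.452  0.18   1.872 -0.107  0.826 -1.337] F [ 1.2  0.  -0. ] w 60.4
shift [-317.7   -2.4  -12.8] rv [-0.0007  0.0068 -0.    ] dist 317.9 deg 0.4
shift [-435.4   -2.4  -30. ] rv [-0.0007  0.0068 -0.    ] dist 436.4 deg 0.4
```

```bash
python3 -m jog '[{"x":-50,"y":0,"z":-2,"ax":0,"ay":0,"az":0,"grip":60},{"x":-99,"y":0,"z":-5,"ax":0,"ay":0,"az":0,"grip":60},{"x":-148,"y":0,"z":-8,"ax":0,"ay":0,"az":0,"grip":60},{"x":-197,"y":0,"z":-11,"ax":0,"ay":0,"az":0,"grip":60},{"x":-245,"y":0,"z":-14,"ax":0,"ay":0,"az":0,"grip":60}]'; python3 -m jog '[{"x":-48,"y":0,"z":-4,"ax":0,"ay":0.01,"az":0,"grip":60},{"x":-96,"y":0,"z":-7,"ax":0,"ay":0.01,"az":0,"grip":60},{"x":-143,"y":0,"z":-11,"ax":0,"ay":0.01,"az":0,"grip":60},{"x":-190,"y":0,"z":-15,"ax":0,"ay":0.01,"az":0,"grip":60},{"x":-190,"y":0,"z":-15,"ax":0,"ay":0.01,"az":0,"grip":60}]';python3 - <<'E'
from cell import *; from h import *
s=read_state(); st(s); 
im=get_image("wrist"); cv2.imwrite("pics/w1.png",im["color"][:,:,::-1])
E
```

```text
clock: 1.85
eef_pos: [517.7, 78.4, 242.6]
tool_rot: [-1.57, 0.0, -1.716]
force: [0.4, 0.2, -0.0]
width: 59.9
clock: 2.35
eef_pos: [528.8, 275.9, 242.0]
tool_rot: [-1.572, 0.006, -1.715]
force: [-0.6, 0.1, 0.1]
width: 60.1
t 2.35 p [528.8 275.9 242. ] rot [-1.5717  0.0059 -1.7148] q [-0.619  0.553  0.148  1.679 -0.104  0.915 -2.144] F [-0.6  0.1  0.1] w 60.1
```

View pics/w1.png

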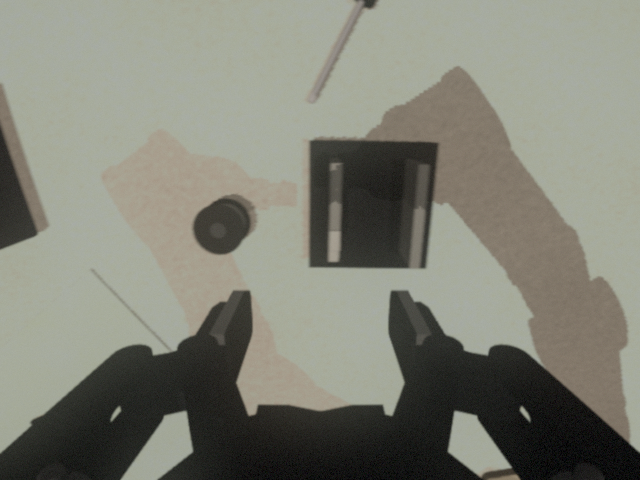

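Run:
```python
from cell import *; from h import *
im=get_image("wrist"); crop(im,295,130,155,145,5,"pics/w1c.png")
```

```text
(no output)
```

View pics/w1c.png

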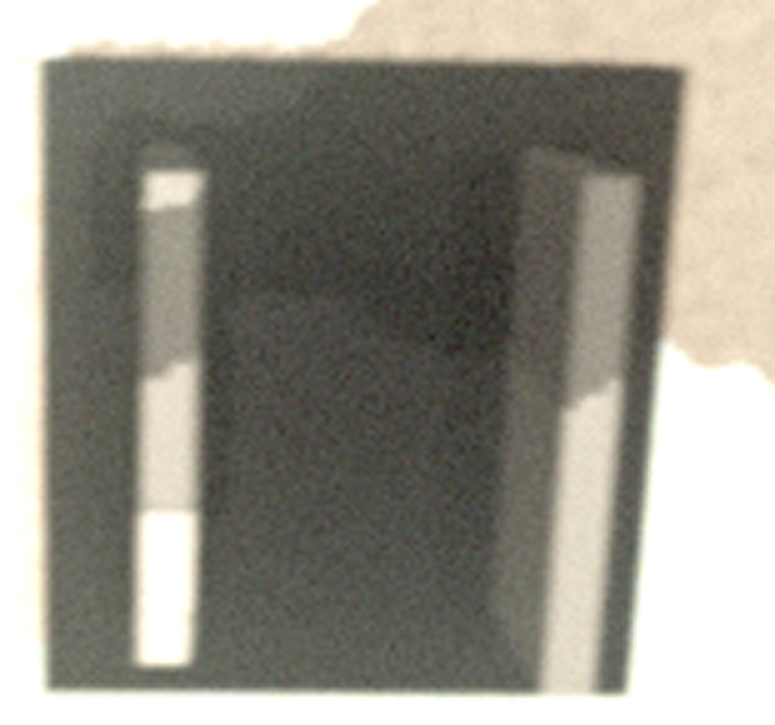

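Run:
```python
from cell import *; from h import *
im=get_image("wrist")
g=lambda X,Y,z:onz(im,295+X/5-.4,130+Y/5-.4,z)
L=[g(143,173,70),g(208,172,70),g(137,510,70),g(200,510,70),g(135,665,54),g(192,665,54)]
for l in L: print(l.round(1))
a=(L[0]+L[1])/2; b=(L[2]+L[3])/2; d=(b-a)[:2]; print(np.linalg.norm(d),np.degrees(np.arctan2(d[1],d[0])), a,b)
e=(L[4]+L[5])/2; d=(e-a)[:2]; print(np.linalg.norm(d),np.degrees(np.arctan2(d[1],d[0])))
for X,Y,z in [(43,62,26),(685,70,26),(47,690,26),(626,692,26)]: print("rack",g(X,Y,z).round(1))
for z in(6,): print("b", [g(X,Y,70).round(1) for X,Y in[(583,176),(640,178)]])
```

```text
[576.3 259.   70. ]
[574.8 248.1  70. ]
[517.5 268.9  70. ]
[515.8 257.7  70. ]
[482.1 274.5  54. ]
[480.5 263.6  54. ]
59.698704271168346 170.61224978274078 [575.57785602 253.55042861  70.        ] [516.67869303 263.28818457  70.        ]
95.52643939496647 170.6722408705932
rack [596.2 275.1  26. ]
rack [576.6 152.9  26. ]
rack [468.8 295.3  26. ]
rack [449.7 173.4  26. ]
b [array([564.8, 184.7,  70. ]), array([563.1, 175. ,  70. ])]
```

Run:
```python
from cell import *; from h import *
np.set_printoptions(precision=3,suppress=True)
im=get_image("wrist"); s=read_state(); st(s)
T=im["camera_from_world"]; p,R0=cur(s)
c=-T[:3,:3].T@T[:3,3]; print("cam in tool",R0.inv().apply(c-p)); print(T[:3,:3]@R0.as_matrix())
g=lambda X,Y,z:onz(im,295+X/5-.4,130+Y/5-.4,z)
m=im["color"].astype(int).sum(2)
print(m[168:172,318:345:1])
go(s,(np.array([575.6,253.5])+32*np.array([np.cos(np.radians(170.8)),np.sin(np.radians(170.8))])).tolist()+[110],-99.2)
```

```text
t 2.55 p [530.5 264.9 242.2] rot [-1.571 -0.001 -1.728] q [-0.611  0.55   0.156  1.685 -0.101  0.915 -2.143] F [0.2 0.3 0.4] w 60.0
cam in tool [  -1.742 -131.521   73.228]
[[ 1.     0.002  0.003]
 [ 0.004 -0.291 -0.957]
 [-0.     0.957 -0.291]]
[[248 252 257 284 331 369 385 373 334 261 172 134 145 136 146 126 140 142
  134 119 135 131 127 135 136 126 132]
 [255 257 262 274 328 366 378 361 322 250 169 142 139 118 138 132 139 138
  136 134 114 124 128 124 136 123 124]
 [257 254 266 267 308 341 340 316 266 210 146 137 152 135 151 144 141 126
  131 127 127 111 126 132 127 124 123]
 [250 248 261 256 268 284 278 266 240 190 144 141 145 129 134 126 124 118
  137 128 126 128 132 128 125 114 122]]
shift [  4.  132.2  14.3] rv [-0.     0.004  0.001] dist 133.1 deg 0.2
```

Run:
```python
from cell import *; from h import *
import pickle
im=get_image("wrist"); crop(im,295,130,155,145,5,"pics/w2c.png"); pickle.dump(im,open("w2.pkl","wb")); st(read_state())
```

```text
t 2.6 p [530.7 264.5 242.4] rot [-1.5706e+00 -1.1000e-03 -1.7284e+00] q [-0.61   0.549  0.156  1.685 -0.101  0.915 -2.143] F [-0.3  0.6 -0.3] w 60.3
```

View pics/w2c.png

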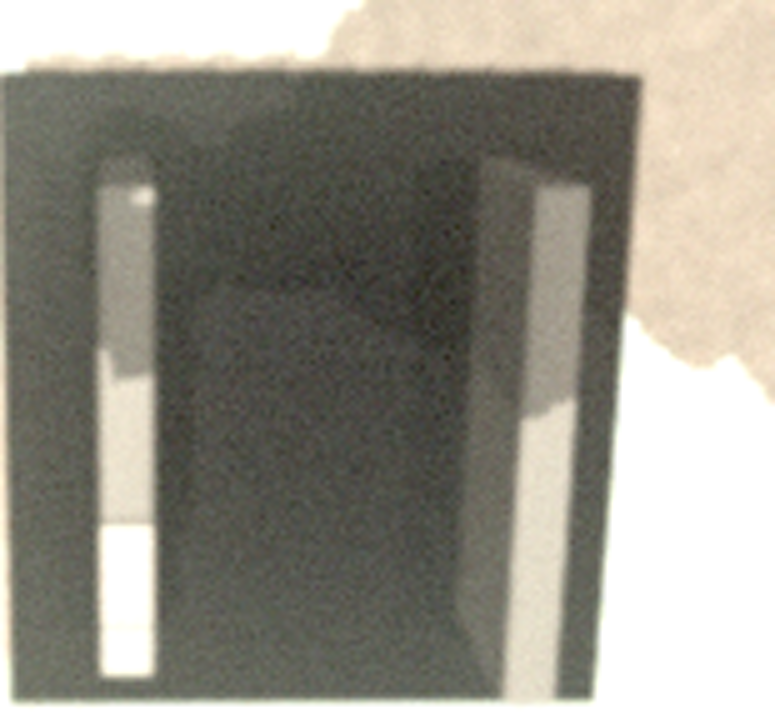

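Run:
```python
from cell import *; from h import *
import pickle
im=pickle.load(open("w2.pkl","rb"))
g=lambda X,Y,z:onz(im,295+X/5-.4,130+Y/5-.4,z)
L=[g(97,185,70),g(157,185,70),g(99,523,70),g(157,523,70),g(100,677,54),g(156,677,54),g(100,630,70),g(156,630,70)]
P=[(L[i]+L[i+1])/2 for i in (0,2,4,6)]
for p in P: print(p.round(1))
for q in P[1:]:
    d=(q-P[0])[:2]; print(np.linalg.norm(d),np.degrees(np.arctan2(d[1],d[0])))
r=[g(X,Y,26) for X,Y in [(5,77),(640,75),(14,700),(592,700)]]
for q in r: print(q.round(1))
for a,b in((0,2),(1,3)):
    d=r[b]-r[a];print(np.degrees(np.arctan2(d[1],d[0])))
d=r[1]-r[0];print(np.degrees(np.arctan2(d[1],d[0]))+270)
u=np.array([np.cos(np.radians(170.9)),np.sin(np.radians(170.9))])
c=np.mean([P[0][:2]+48*u,P[1][:2]-12*u,P[2][:2]-48*u],axis=0);print("centre",c)
t=c-16*u; s=read_state()
go(s,[*t,110],-99.1); go(s,[*t,45],-99.1)
```

```text
[575.4 258.7  70. ]
[516.  267.8  70. ]
[480.6 273.3  54. ]
[495.8 271.   70. ]
60.0759319656728 171.28038945836593
95.98000093302976 171.22375344280638
80.5308175736104 171.23917001557578
[595.3 279.3  26. ]
[577.2 158.2  26. ]
[468.4 299.8  26. ]
[449.2 177.9  26. ]
170.8446116715281
171.24614967843436
171.47845164108696
centre [527.95488599 265.98287987]
shift [ -1.1 132.4  13. ] rv [-0.0002  0.0012  0.0011] dist 133.0 deg 0.1
shift [ -1.2 197.4  13. ] rv [-0.0002  0.0012  0.0011] dist 197.8 deg 0.1
```

```bash
python3 -m jog '[{"x":-1,"y":40,"z":13,"ax":0,"ay":0,"az":0,"grip":50},{"x":-1,"y":80,"z":13,"ax":0,"ay":0,"az":0,"grip":50},{"x":-1,"y":110,"z":13,"ax":0,"ay":0,"az":0,"grip":50},{"x":-1,"y":130,"z":13,"ax":0,"ay":0,"az":0,"grip":50},{"x":-1,"y":130,"z":13,"ax":0,"ay":0,"az":0,"grip":50}]'
python3 - <<'E'
from cell import *; from h import *
import pickle
s=read_state(); st(s); im=get_image("wrist"); pickle.dump(im,open("w3.pkl","wb"));cv2.imwrite("pics/w3.png",np.clip(im["color"][:,:,::-1].astype(float)*1.8,0,255).astype(np.uint8))
go(s,[544,263.6,46],-98.8)
E
```

```text
clock: 3.1
eef_pos: [541.8, 262.6, 109.7]
tool_rot: [-1.575, -0.004, -1.729]
force: [-0.6, -0.3, -0.1]
width: 49.6
t 3.1 p [541.8 262.6 109.7] rot [-1.5754 -0.0041 -1.7286] q [-0.574  0.734  0.122  1.766 -0.133  0.656 -2.105] F [-0.6 -0.3 -0.1] w 49.6
shift [-1.6 63.7  2.3] rv [ 0.0046 -0.0043  0.0041] dist 63.8 deg 0.4
```

View pics/w3.png

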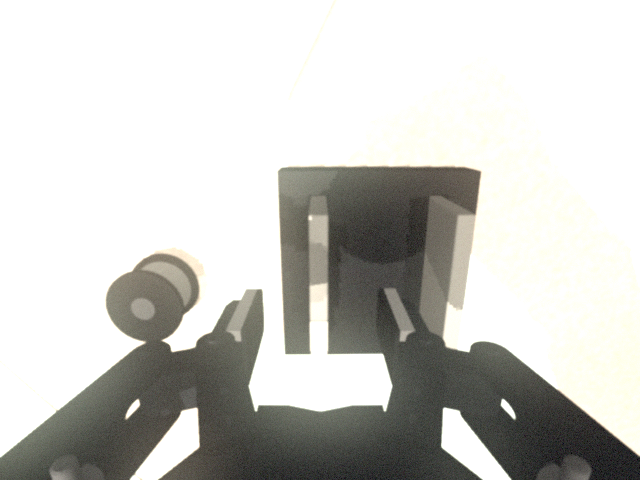

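```bash
python3 -m jog '[{"x":-1,"y":15,"z":1,"ax":0,"ay":-0.004,"az":0,"grip":38},{"x":-1,"y":35,"z":1,"ax":0,"ay":-0.004,"az":0,"grip":38},{"x":-1,"y":52,"z":1,"ax":0,"ay":-0.004,"az":0,"grip":38},{"x":-1,"y":63,"z":1,"ax":0,"ay":-0.004,"az":0,"grip":38},{"x":-1,"y":63,"z":1,"ax":0,"ay":-0.004,"az":0,"grip":38}]'; python3 -m jog '[{"x":0,"y":0,"z":0,"ax":0,"ay":0,"az":0,"grip":38},{"x":0,"y":0,"z":0,"ax":0,"ay":0,"az":0,"grip":38}]'
python3 - <<'E'
from cell import *; from h import *
import pickle
s=read_state(); st(s); im=get_image("wrist"); pickle.dump(im,open("w4.pkl","wb"));cv2.imwrite("pics/w4.png",np.clip(im["color"][:,:,::-1].astype(float)*1.8,0,255).astype(np.uint8))
im=get_image("side");crop(im,285,250,100,110,5,"pics/s4.png")
go(s,[544,263.6,46],-98.8)
E
```

```text
clock: 3.65
eef_pos: [544.1, 265.8, 48.4]
tool_rot: [-1.572, -0.001, -1.722]
force: [-0.6, 0.1, -0.6]
width: 37.9
clock: 3.85
eef_pos: [545.3, 266.5, 50.3]
tool_rot: [-1.569, 0.001, -1.722]
force: [-0.1, -0.6, 0.5]
width: 38.2
t 3.85 p [545.3 266.5  50.3] rot [-1.5691e+00  1.1000e-03 -1.7221e+00] q [-0.563  0.825  0.101  1.783 -0.145  0.539 -2.092] F [-0.1 -0.6  0.5] w 38.2
shift [ 3.1  4.3 -0.9] rv [-0.0017  0.0023 -0.0011] dist 5.4 deg 0.2
```

View pics/w4.png

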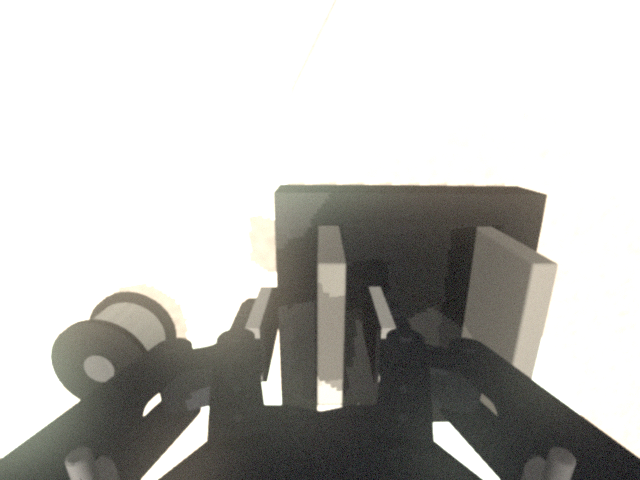

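View pics/s4.png

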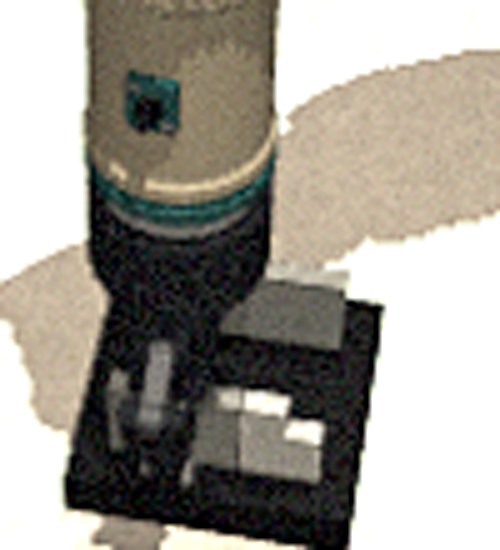

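```bash
python3 -m jog '[{"x":2,"y":2,"z":-0.5,"ax":0,"ay":0.002,"az":0,"grip":38},{"x":3,"y":4,"z":-1,"ax":0,"ay":0.002,"az":0,"grip":38},{"x":3,"y":4,"z":-1,"ax":0,"ay":0.002,"az":0,"grip":38},{"x":3,"y":4,"z":-1,"ax":0,"ay":0.002,"az":0,"grip":38}]'
python3 - <<'E'
from cell import *; from h import *
import pickle
s=read_state(); st(s); im=get_image("wrist"); pickle.dump(im,open("w5.pkl","wb"));crop(im,220,180,240,240,3,"pics/w5.png")
go(s,[544,263.6,46],-98.8)
E
```

```text
clock: 4.35
eef_pos: [543.0, 263.3, 45.2]
tool_rot: [-1.571, -0.0, -1.724]
force: [-1.0, 1.1, 0.5]
width: 38.0
t 4.35 p [543.  263.3  45.2] rot [-1.5709e+00 -1.0000e-04 -1.7241e+00] q [-0.559  0.83   0.099  1.792 -0.146  0.527 -2.09 ] F [-1.   1.1  0.5] w 38.0
shift [-0.5 -0.8  0.9] rv [0.0001 0.0002 0.0001] dist 1.3 deg 0.0
```

View pics/w5.png

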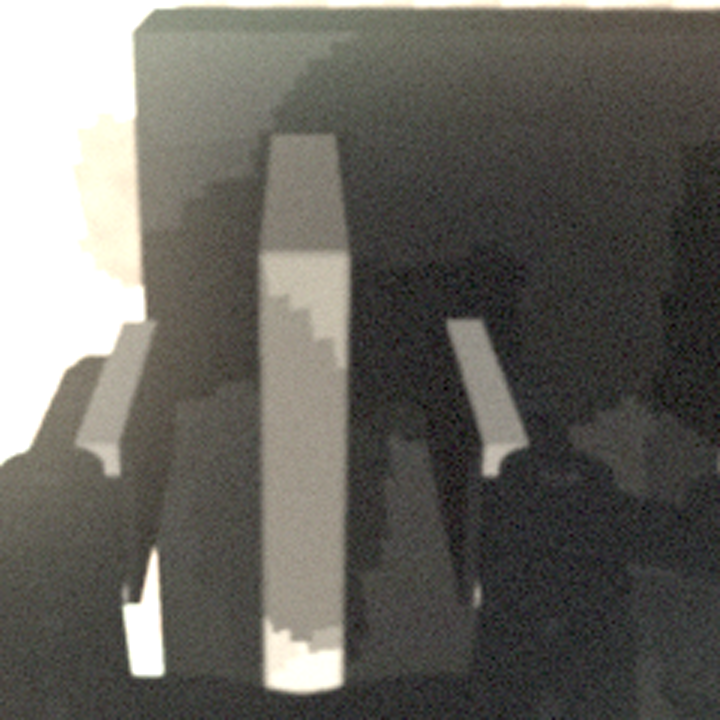

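```bash
python3 -m jog '[{"x":0,"y":0,"z":0,"ax":0,"ay":0,"az":0,"grip":16},{"x":0,"y":0,"z":0,"ax":0,"ay":0,"az":0,"grip":10},{"x":0,"y":0,"z":0,"ax":0,"ay":0,"az":0,"grip":2},{"x":0,"y":0,"z":0,"ax":0,"ay":0,"az":0,"grip":0},{"x":0,"y":0,"z":0,"ax":0,"ay":0,"az":0,"grip":0}]'
python3 - <<'E'
from cell import *; from h import *
s=read_state(); st(s)
E
python3 -m jog '[{"x":0,"y":-4,"z":0,"ax":0,"ay":0,"az":0,"grip":0},{"x":0,"y":-10,"z":0,"ax":0,"ay":0,"az":0,"grip":0},{"x":0,"y":-18,"z":0,"ax":0,"ay":0,"az":0,"grip":0},{"x":0,"y":-26,"z":0,"ax":0,"ay":0,"az":0,"grip":0},{"x":0,"y":-34,"z":0,"ax":0,"ay":0,"az":0,"grip":0}]'
python3 - <<'E'
from cell import *; from h import *
s=read_state(); st(s); im=get_image("side");crop(im,270,210,130,150,4,"pics/s6.png")
E
```

```text
clock: 4.9
eef_pos: [543.3, 263.6, 45.4]
tool_rot: [-1.57, 0.0, -1.724]
force: [0.6, -0.0, 0.4]
width: 9.2
t 4.9 p [543.3 263.6  45.4] rot [-1.5704e+00  3.0000e-04 -1.7240e+00] q [-0.56   0.83   0.099  1.791 -0.146  0.527 -2.09 ] F [ 0.6 -0.   0.4] w 9.2
clock: 5.4
eef_pos: [543.2, 263.5, 80.3]
tool_rot: [-1.57, 0.0, -1.724]
force: [0.5, 0.0, -0.1]
width: 9.0
t 5.4 p [543.2 263.5  80.3] rot [-1.5704e+00  3.0000e-04 -1.7241e+00] q [-0.567  0.776  0.111  1.781 -0.14   0.591 -2.095] F [ 0.5  0.  -0.1] w 9.0
```

View pics/s6.png

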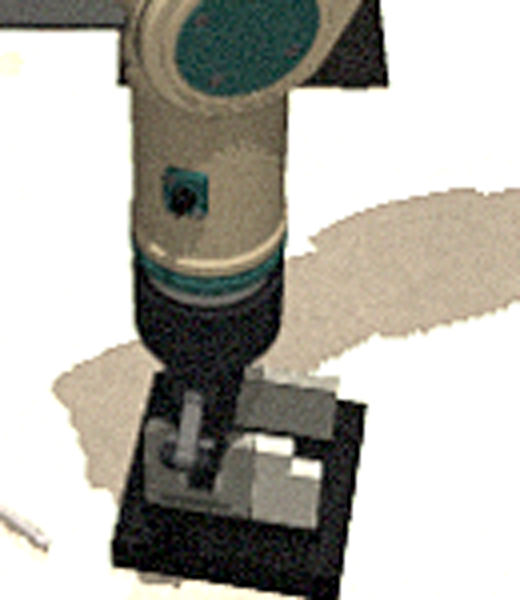

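```bash
python3 -m jog '[{"x":0,"y":-40,"z":0,"ax":0,"ay":0,"az":0,"grip":0},{"x":0,"y":-85,"z":0,"ax":0,"ay":0,"az":0,"grip":0},{"x":25,"y":-125,"z":0,"ax":0,"ay":-0.1,"az":0,"grip":0},{"x":60,"y":-150,"z":3,"ax":0,"ay":-0.25,"az":0,"grip":0},{"x":105,"y":-160,"z":6,"ax":0,"ay":-0.39,"az":0,"grip":0}]'
python3 - <<'E'
from cell import *; from h import *
s=read_state(); st(s); go(s,(480,-100,245),-30)
E
```

```text
clock: 5.95
eef_pos: [534.4, 160.0, 242.7]
tool_rot: [-1.564, 0.001, -1.324]
force: [1.5, -2.3, -1.7]
width: 9.6
t 5.95 p [534.4 160.  242.7] rot [-1.5641e+00  1.0000e-03 -1.3244e+00] q [-0.363  0.492  0.033  1.785 -0.021  0.859 -1.645] F [ 1.5 -2.3 -1.7] w 9.6
shift [ 238.9   -3.3 -116.1] rv [-0.0068 -0.8008  0.0017] dist 265.6 deg 45.9
```

```bash
python3 -m jog '[{"x":44,"y":-3,"z":-20,"ax":0,"ay":-0.14,"az":0,"grip":0},{"x":88,"y":-4,"z":-42,"ax":0,"ay":-0.28,"az":0,"grip":0},{"x":130,"y":-4,"z":-63,"ax":0,"ay":-0.42,"az":0,"grip":0},{"x":174,"y":-4,"z":-85,"ax":0,"ay":-0.56,"az":0,"grip":0},{"x":215,"y":-4,"z":-105,"ax":0,"ay":-0.7,"az":0,"grip":0}]'
python3 -m jog '[{"x":0,"y":0,"z":0,"ax":0,"ay":-0.14,"az":0,"grip":0},{"x":0,"y":0,"z":0,"ax":0,"ay":-0.28,"az":0,"grip":0},{"x":0,"y":0,"z":0,"ax":0,"ay":-0.42,"az":0,"grip":0},{"x":0,"y":0,"z":0,"ax":0,"ay":-0.56,"az":0,"grip":0},{"x":0,"y":0,"z":0,"ax":0,"ay":-0.66,"az":0,"grip":0}]'
python3 -m jog '[{"x":0,"y":0,"z":0,"ax":0,"ay":0,"az":0,"grip":0},{"x":0,"y":0,"z":0,"ax":0,"ay":0,"az":0,"grip":0}]'
python3 - <<'E'
from cell import *; from h import *
import pickle
s=read_state(); st(s); im=get_image("wrist"); pickle.dump(im,open("w7.pkl","wb"));cv2.imwrite("pics/w7.png",np.clip(im["color"][:,:,::-1].astype(float)*1.8,0,255).astype(np.uint8))
E
```

```text
clock: 6.45
eef_pos: [480.4, -77.2, 243.8]
tool_rot: [-1.571, -0.001, -0.629]
force: [0.1, -1.2, -1.3]
width: 9.3
clock: 6.95
eef_pos: [481.1, -75.2, 243.7]
tool_rot: [-1.571, -0.0, 0.03]
force: [0.7, -0.6, -0.9]
width: 9.3
clock: 7.15
eef_pos: [481.2, -75.1, 243.5]
tool_rot: [-1.571, -0.0, 0.023]
force: [-0.5, -0.3, -1.1]
width: 8.9
t 7.15 p [481.2 -75.1 243.5] rot [-1.571e+00 -2.000e-04  2.320e-02] q [ 0.324  0.409 -0.313  1.953  0.171  0.805 -0.061] F [-0.5 -0.3 -1.1] w 8.9
```

View pics/w7.png

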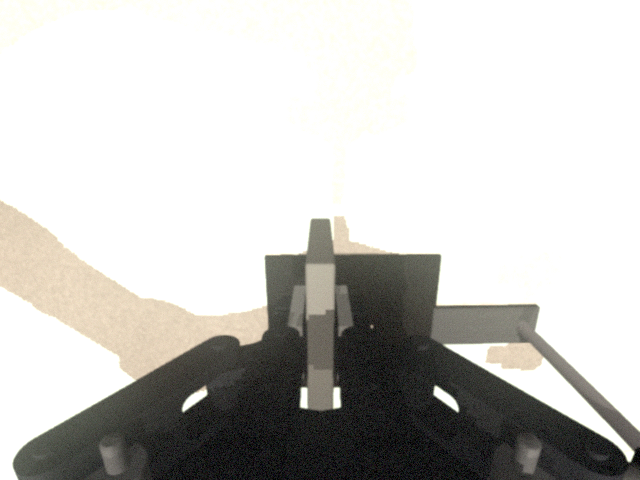

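Run:
```python
from cell import *; from h import *
import pickle
im=pickle.load(open("w7.pkl","rb")); crop(im,255,240,195,110,4,"pics/w7c.png")
```

```text
(no output)
```

View pics/w7c.png

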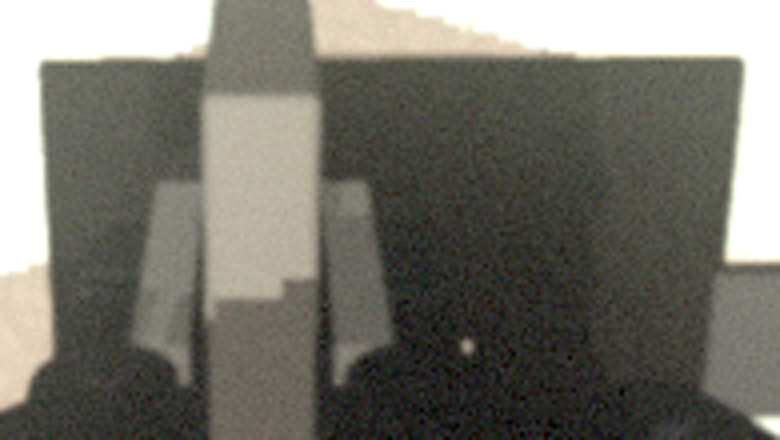

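Run:
```python
from cell import *; from h import *
import pickle
im=pickle.load(open("w7.pkl","rb")); s=read_state(); p0,R0=cur(s)
P=lambda X,Y:(im,255+X/4-.4,240+Y/4-.4)
for X,Y in [(203,96),(318,96)]:
    q=onz(*P(X,Y),p0[2]+24.7); print("top edge in tool",R0.inv().apply(q-p0).round(1))
a=onz(*P(43,62),6);b=onz(*P(742,58),6);c=onz(*P(724,262),6);t=onz(*P(467,345),6)
print(a.round(1),b.round(1),np.linalg.norm(b-a),c.round(1),"tip",t.round(1))
d=b-a; y=np.arctan2(d[1],d[0]);print(np.degrees(y)); y2=np.arctan2((b-c)[1],(b-c)[0]);print(np.degrees(y2)-90)
ex=np.array([np.cos(y),np.sin(y)]);ey=np.array([-ex[1],ex[0]])
print("centre",(a+b)[:2]/2-90*ey)
```

```text
top edge in tool [ -5.  -24.7  33.9]
top edge in tool [  4.3 -24.7  33.9]
[ 421.7 -133.     6. ] [ 617.2 -127.1    6. ] 195.6123063428642 [ 620.  -190.6    6. ] tip [ 546.1 -219.6    6. ]
1.7147504869466124
2.5479366179772143
centre [ 522.12294433 -219.99462968]
```

```bash
cat >> h.py <<'E'
def final(tilt=45,c=(521,-219.5),psi=1.9,tcp=(-14.8,0,39.3),zv=150,roll=0):
    Rs=R.from_euler("z",psi,degrees=True)
    t=np.radians(tilt); cc,ss=np.cos(np.pi/2-t),np.sin(np.pi/2-t)  # normal elevation = 90-tilt..; use tilt=elevation
    n=np.array([np.cos(t),0,np.sin(t)]); z=np.array([-np.sin(t),0,np.cos(t)]); x=np.array([0,-1,0])
    M=Rs*R.from_matrix(np.c_[x,n,z])
    tool=M*R.from_matrix(np.c_[[0,1,0],[0,0,-1],[-1,0,0]])
    p=np.array([c[0],c[1],zv])-M.apply(np.array([30,5,28.])-np.array(tcp))
    return p,tool
E
python3 -m jog '[{"x":10,"y":0,"z":-20,"ax":0,"ay":0,"az":-0.1,"grip":0},{"x":20,"y":0,"z":-40,"ax":0,"ay":0,"az":-0.2,"grip":0},{"x":30,"y":0,"z":-60,"ax":0,"ay":0,"az":-0.3,"grip":0},{"x":35,"y":0,"z":-80,"ax":0,"ay":0,"az":-0.4,"grip":0},{"x":35,"y":0,"z":-100,"ax":0,"ay":0,"az":-0.4,"grip":0}]'
python3 -m jog '[{"x":0,"y":0,"z":0,"ax":0,"ay":0,"az":0,"grip":0},{"x":0,"y":0,"z":0,"ax":0,"ay":0,"az":0,"grip":0}]'
python3 - <<'E'
from cell import *; from h import *
s=read_state(); st(s)
for t in (45,40,35):
    p,T=final(t); print(p.round(1)); go(s,p,Rt=T)
E
```

```text
clock: 7.7
eef_pos: [515.8, -174.6, 242.1]
tool_rot: [-1.57, -0.398, 0.023]
force: [-0.7, -0.1, -1.0]
width: 9.3
clock: 7.9
eef_pos: [518.9, -174.1, 243.4]
tool_rot: [-1.57, -0.4, 0.024]
force: [-0.2, 0.6, -1.4]
width: 9.3
t 7.9 p [ 518.9 -174.1  243.4] rot [-1.5702 -0.3999  0.024 ] q [ 0.694  0.38  -0.439  2.13   0.102  0.285  0.245] F [-0.2  0.6 -1.4] w 9.3
[ 508.  -175.1  154.5]
shift [-44.7  77.7  -0.8] rv [ 0.0046 -0.0078 -0.3855] dist 89.6 deg 22.1
[ 508.4 -175.1  155.4]
shift [-43.9  76.9  -0.8] rv [ 0.0043 -0.0079 -0.2983] dist 88.6 deg 17.1
[ 508.9 -175.1  156.4]
shift [-43.   76.3  -0.8] rv [ 0.0039 -0.0081 -0.211 ] dist 87.6 deg 12.1
```

```bash
cat > kin.py <<'E'
import numpy as np, itertools
from scipy.optimize import least_squares
from scipy.spatial.transform import Rotation as R
D=[([255.9,-597.3,242.1],[-1.5708,0.0004,-1.1661],[1.1,0.629,0.038,1.518,-0.027,0.996,-0.02]),
([530.7,264.5,242.4],[-1.5706,-0.0011,-1.7284],[-0.61,0.549,0.156,1.685,-0.101,0.915,-2.143]),
([545.3,266.5,50.3],[-1.5691,0.0011,-1.7221],[-0.563,0.825,0.101,1.783,-0.145,0.539,-2.092]),
([543.3,263.6,45.4],[-1.5704,0.0003,-1.724],[-0.56,0.83,0.099,1.791,-0.146,0.527,-2.09]),
([481.2,-75.1,243.5],[-1.571,-0.0002,0.0232],[0.324,0.409,-0.313,1.953,0.171,0.805,-0.061]),
([518.9,-174.1,243.4],[-1.5702,-0.3999,0.024],[0.694,0.38,-0.439,2.13,0.102,0.285,0.245]),
([543.2,263.5,80.3],[-1.5704,0.0003,-1.7241],[-0.567,0.776,0.111,1.781,-0.14,0.591,-2.095]),
([406.4,-398.8,242.5],[-1.5705,0.0003,-1.6703],[0.611,0.517,0.176,1.751,-0.112,0.884,-0.835])]
def fk(q,L,sg):
    d1,d3,d5,d7,a3,a4,a6,yw=L
    r=R.identity(); p=np.array([0,0,d1],float)
    rz=lambda a:R.from_rotvec([0,0,a]); ry=lambda a:R.from_rotvec([0,a,0])
    r=rz(sg[0]*q[0])*ry(q[1])*rz(sg[1]*q[2]); p=p+r.apply([a3,0,d3])
    r=r*ry(q[3]); p=p+r.apply([a4,0,0]); r2=r*rz(sg[2]*q[4]); p=p+r2.apply([0,0,d5])
    r=r2*ry(q[5]); p=p+r.apply([a6,0,d7]); r=r*rz(sg[3]*q[6])
    # tool y = flange z ; tool frame
    r=r*rz(yw)*R.from_matrix(np.array([[1,0,0],[0,0,1],[0,-1,0]]).T)
    return p,r
def res(L,sg):
    o=[]
    for p,e,q in D:
        P,r=fk(q,L,sg); o+=list(P-p)+list(300*(r.inv()*R.from_euler("xyz",e)).as_rotvec())
    return np.array(o)
if __name__=="__main__":
    out=[]
    for sg in itertools.product((1,-1),repeat=4):
      for yw in (0,np.pi/2,np.pi,-np.pi/2):
        f=least_squares(res,[340,560,380,340,0,0,0,yw],args=(sg,)); out.append((f.cost,sg,f.x.round(2)))
    out.sort(key=lambda o:o[0])
    for o in out[:4]: print(o)
E
python3 kin.py
```

```text
(np.float64(2833.351795123203), (-1, -1, -1, -1), array([281.78, 514.39, 363.06, 266.28,   5.39,  -9.83, -30.32,   3.14]))
(np.float64(2833.351795123342), (-1, -1, -1, -1), array([281.78, 514.39, 363.06, 266.28,   5.39,  -9.83, -30.32,   3.14]))
(np.float64(2833.351795124924), (-1, -1, -1, -1), array([281.78, 514.39, 363.06, 266.28,   5.39,  -9.83, -30.32,  -3.14]))
(np.float64(23813.45910374019), (-1, -1, 1, -1), array([143.19, 480.52, 306.37, 150.93,  47.19, -59.39, -21.92,   3.22]))
```

Run:
```python
import kin; from kin import *
np.set_printoptions(precision=1,suppress=True)
kin.D.pop()
sg=(-1,-1,-1,-1)
f=least_squares(res,[340,560,380,340,0,0,0,np.pi],args=(sg,));print(f.cost,f.x);print(f.fun.reshape(-1,6))
```

```text
2525.205955584918 [279.5 522.2 362.3 272.1   4.   -9.7 -27.4   3.1]
[[ 24.   14.3  -4.   -0.1   0.1  -0.2]
 [-10.8  22.7  -4.8  -0.3   0.   -0.1]
 [-11.4  21.3   2.8   0.1  -0.1  -0. ]
 [-11.1  22.    3.2  -0.    0.1  -0.1]
 [ 13.6  32.   -2.8  -0.   -0.2  -0.1]
 [ -1.3  23.7   3.8   0.1  -0.1   0.2]
 [-10.8  21.9   1.7  -0.1   0.   -0.2]]
```

```bash
cat > kin2.py <<'E'
from kin import *
rz=lambda a:R.from_rotvec([0,0,-a]); ry=lambda a:R.from_rotvec([0,a,0])
def rots(q):
    o=[];r=R.identity()
    for i,f in enumerate((rz,ry,rz,ry,rz,ry,rz)):
        r=r*f(q[i]); o.append(r)
    return o
# cols: const z, r1 y, r3 x,y,z ; r4 x,y ; r5 z(y)... 
def row(q):
    r=[x.as_matrix() for x in rots(q)]
    return np.c_[[0,0,1],r[0][:,1],r[2],r[3][:,:2],r[4][:,1:],r[5][:,:]]
def tool(q): return rots(q)[-1]*R.from_rotvec([0,0,np.pi])*R.from_matrix(np.array([[1,0,0],[0,0,1],[0,-1,0]]).T)
def fit(D,lam=0.02):
    A=np.vstack([row(q) for _,_,q in D]); b=np.concatenate([p for p,_,_ in D])
    x0=np.zeros(A.shape[1]); x0[0]=300;x0[4]=480;x0[8]=365;x0[11]=290
    x=x0+np.linalg.solve(A.T@A+lam**2*np.eye(len(x0)),A.T@(b-A@x0)); return x,(A@x-b).reshape(-1,3)
E
python3 - <<'E'
from kin2 import *
np.set_printoptions(precision=1,suppress=True)
d=D[:-1]
for lam in (.02,.1):
    x,r=fit(d,lam);print(x);print(r)
E
```

```text
[333.7 -12.7  -3.2  -5.3 557.2  -2.3  -5.3  -2.5 383.1  -1.6  -2.5 337.6]
[[ 0.2  0.3  0.1]
 [ 0.2 -0.  -0. ]
 [-0.1 -0.3 -0.2]
 [-0.1  0.3  0.1]
 [ 0.1 -0.1 -0.1]
 [-0.1 -0.1  0.1]
 [ 0.1  0.   0. ]]
[324.4 -16.4   4.   -4.8 542.6 -11.1  -4.8  -1.  376.1  -2.9  -1.  323.4]
[[-0.7  2.5  0.1]
 [ 0.7  0.1 -0.2]
 [ 0.1 -0.5 -0. ]
 [ 0.2  0.2  0.2]
 [ 2.3  1.  -0.1]
 [-1.4 -0.  -0.3]
 [ 0.6 -0.   0.1]]
```

```bash
cat >> kin2.py <<'E'
lo=np.array([-3.06,-.37,-1.25,.18,-1.1,.23,-2.94])+.01; hi=np.array([3.06,2.12,1.32,2.47,4.24,1.98,2.94])-.01
X,_=fit(D[:-1],.02)
def ik(p,T,n=25,seed=0,q0=None):
    g=np.random.default_rng(seed); best=None
    f=lambda q:np.r_[row(q)@X-p,300*(tool(q).inv()*T).as_rotvec()]
    for k in range(n):
        s=g.uniform(lo,hi) if (k or q0 is None) else np.clip(q0,lo+.001,hi-.001)
        r=least_squares(f,s,bounds=(lo,hi))
        if best is None or r.cost<best.cost: best=r
        if best.cost<.01: break
    return best
E
python3 - <<'E'
from kin2 import *; from h import final
np.set_printoptions(precision=2,suppress=True)
q0=np.array(D[5][2])
for t in (45,40,35,30):
    p,T=final(t); r=ik(p,T,q0=q0); print(t,r.cost,r.x,r.fun.round(1))
E
```

```text
45 70.2487658744436 [ 1.05  0.76 -0.76  2.46  3.06  0.57 -2.4 ] [ 6.6 -4.7  1.6 -5.8  0.  -6.3]
40 2.6157502717070973e-14 [ 1.15  0.82 -1.01  2.45  2.57  0.59 -1.96] [-0.  0. -0.  0. -0.  0.]
35 2.2733279861079262e-13 [ 1.13  0.78 -1.03  2.39  2.3   0.5  -1.75] [-0.  0. -0.  0. -0.  0.]
30 6.070808013964094e-14 [ 1.19  0.87 -1.24  2.32  1.85  0.64 -1.33] [-0.  0. -0.  0. -0.  0.]
```

```bash
cat >> kin2.py <<'E'
from h import go
def modframe(tilt=45,c=(521,-219.5),psi=1.9):
    t=np.radians(tilt); return R.from_euler("z",psi,degrees=True)*R.from_matrix(np.c_[[0,-1,0],[np.cos(t),0,np.sin(t)],[-np.sin(t),0,np.cos(t)]])
def mod_tool(phi,flip=0):
    # tool in module: y = -z cos + x sin ; x=+-y
    f=np.radians(phi); y=np.array([np.sin(f),0,-np.cos(f)]); x=np.array([0,1.,0])*(-1 if flip else 1)
    return R.from_matrix(np.c_[x,y,np.cross(x,y)])
def finalpose(phi,tcp,tilt=45,flip=0,view=(521,-219.5,150),psi=1.9):
    M=modframe(tilt,psi=psi); return np.array(view)-M.apply(np.array([30,5,28.])-np.array(tcp)), M*mod_tool(phi,flip)
RC=np.array([528.0,266.0,6.]); RM=R.from_euler("z",171.2,degrees=True)
def rackpose(phi,tcp,flip=0,lift=0): return RC+[0,0,lift]+RM.apply(tcp), RM*mod_tool(phi,flip)
E
python3 - <<'E'
from kin2 import *
np.set_printoptions(precision=2,suppress=True)
q0=np.array(D[5][2]); qr=np.array(D[3][2])
for phi in (0,-15,-20,-25,-30,-40):
    f=np.radians(phi); gp=np.array([-33,0,46.]) ; tcp=gp+8*np.array([np.sin(f),0,-np.cos(f)])
    for flip in (0,):
        r=ik(*rackpose(phi,tcp,flip),q0=qr,n=15); 
        for t in (45,):
            g=ik(*finalpose(phi,tcp,t,flip),q0=q0,n=15)
            print(phi,"rack",r.cost.round(3),r.x,"final",g.cost.round(3),g.x)
for t in (40,35,30,25):
    tcp=(-14.8,0,39.3); g=ik(*finalpose(0,tcp,t,0,view=(529,-219.5,160)),q0=q0,n=1); print(t,g.cost,g.x)
E
```

```text
0 rack 0.0 [-0.54  0.85  0.1   1.75 -0.14  0.55 -2.08] final 175.777 [ 1.01  0.75 -0.76  2.46  3.02  0.57 -2.41]
-15 rack 0.0 [-0.85  0.86  0.44  1.95 -0.68  0.24 -1.65] final 0.0 [ 1.41  1.09 -1.24  2.38  2.4   0.41 -1.5 ]
-20 rack 0.0 [-0.6   0.8   0.    2.01  1.31  0.24  2.69] final 0.0 [ 1.44  1.11 -1.24  2.32  2.19  0.28 -1.24]
-25 rack 0.0 [-0.64  0.81  0.02  2.07  1.76  0.3   2.21] final 92.165 [ 1.45  1.15 -1.24  2.3   2.03  0.24 -1.05]
-30 rack 0.0 [-0.78  0.84  0.17  2.12  2.14  0.3   1.75] final 0.0 [ 1.33  0.95 -0.89  2.18 -1.09  0.25  2.07]
-40 rack 0.0 [-0.81  0.89  0.1   2.2   2.25  0.6   1.56] final 0.0 [ 1.48  1.21 -1.19  2.06  0.16  0.38  0.89]
40 2907.4747747571996 [ 0.75  0.5  -0.32  2.17 -1.09  0.24  1.61]
35 1586.3462978424218 [ 0.59  0.49 -0.17  2.17 -1.09  0.24  1.55]
30 5.3061609347867714e-14 [ 1.02  0.66 -0.88  2.3   2.02  0.32 -1.55]
25 108.07907244493946 [ 0.33  0.49  0.07  2.18 -1.09  0.24  1.47]
```

```bash
cat > scan.py <<'E'
from kin2 import *
import sys
np.set_printoptions(precision=2,suppress=True)
def best(p,T,n=24,seed=1):
    g=np.random.default_rng(seed); mid=(lo+hi)/2; half=(hi-lo)/2; out=None
    f=lambda q:np.r_[row(q)@X-p,300*(tool(q).inv()*T).as_rotvec(),.3*np.maximum(0,(np.abs(q-mid)-(half-.15)))*30]
    for k in range(n):
        r=least_squares(f,g.uniform(lo,hi),bounds=(lo,hi),max_nfev=60)
        e=np.abs(r.fun[:6]).max()
        if out is None or r.cost<out[0]: out=(r.cost,e,r.x,np.min(half-np.abs(r.x-mid)))
        if out[0]<1e-4: break
    return out
if __name__=="__main__":
  for flip in (0,1):
    for phi in (-60,-45,-30,-20,-10,0,15,30,45,60,75):
      gx=-33 if phi<0 else -20
      f=np.radians(phi); tcp=np.array([gx,0,48.])+8*np.array([np.sin(f),0,-np.cos(f)])
      a=best(*rackpose(phi,tcp,flip)); b=best(*finalpose(phi,tcp,45,flip))
      print(flip,phi,"rack e%.1f m%.2f"%(a[1],a[3]),a[2],"final e%.1f m%.2f"%(b[1],b[3]),b[2],flush=True)
E
time python3 scan.py
```

```text
0 -60 rack e0.0 m0.19 [-0.52  1.16 -0.51  2.27  2.17  1.55  1.66] final e0.0 m0.46 [ 1.19  1.1  -0.65  1.79 -0.63  1.    1.72]
0 -45 rack e0.0 m0.24 [-0.26  1.1  -0.79  2.22  2.07  1.36  2.  ] final e0.0 m0.24 [ 1.21  0.96 -0.64  1.99 -0.85  0.71  1.89]
0 -30 rack e0.0 m0.36 [-0.12  1.02 -0.88  2.1   1.84  1.08  2.33] final e0.2 m0.00 [ 1.34  0.95 -0.91  2.19 -1.06  0.24  2.03]
0 -20 rack e0.0 m0.15 [ 0.03  1.1  -1.09  1.99  1.64  1.12  2.62] final e0.0 m0.01 [ 1.44  1.09 -1.21  2.33  2.26  0.25 -1.31]
0 -10 rack e0.0 m0.15 [-0.83  0.87  0.47  1.88 -0.68  0.39 -1.63] final e0.0 m0.03 [ 1.12  0.79 -0.74  2.43  3.43  0.46 -2.65]
0 0 rack e0.0 m0.15 [-0.2   0.88 -0.49  1.78  0.64  0.65 -2.78] final e7.9 m0.00 [ 1.04  0.75 -0.76  2.46  3.06  0.57 -2.41]
0 15 rack e0.0 m0.60 [-0.21  0.95 -0.38  1.56  0.19  0.9  -2.33] final e27.6 m0.00 [ 1.01  0.96 -1.24  2.46  2.2   1.11 -1.81]
0 30 rack e0.0 m0.51 [-0.03  1.15 -0.71  1.32  0.34  1.28 -2.42] final e27.9 m0.00 [ 0.68  1.07 -1.24  2.46  2.01  1.67 -2.02]
0 45 rack e0.0 m0.35 [ 0.01  1.34 -0.89  1.07  0.36  1.61 -2.43] final e8.4 m0.00 [ 0.
[... 1028 characters left out ...]
 2.46  3.06  0.57  0.73]
1 15 rack e0.0 m0.44 [ 0.    1.06 -0.8   1.55  0.6   1.03  0.47] final e27.6 m0.00 [ 1.01  0.96 -1.24  2.46  2.2   1.11  1.33]
1 30 rack e0.0 m0.39 [ 0.02  1.19 -0.85  1.32  0.45  1.32  0.63] final e27.9 m0.00 [ 0.68  1.07 -1.24  2.46  2.01  1.67  1.12]
1 45 rack e0.0 m0.38 [-0.02  1.31 -0.79  1.07  0.28  1.59  0.76] final e8.4 m0.00 [ 0.42  1.16 -1.08  2.46  1.87  1.97  0.83]
1 60 rack e0.0 m0.09 [-0.14  1.41 -0.5   0.81 -0.05  1.88  0.95] final e0.0 m0.11 [ 0.12  1.08 -0.69  2.35  1.69  1.82  0.63]
1 75 rack e21.1 m0.00 [-0.07  1.51 -0.66  0.78 -0.04  1.97  0.85] final e0.0 m0.29 [-0.16  1.09 -0.32  2.17  1.47  1.66  0.64]
real	1m51.462s
user	1m49.132s
sys	0m0.205s
```

```bash
cat > g.py <<'E'
from scan import *
tcp=(-14.8,0,39.3)
for v in ((521,-219.5,150),(526,-219.5,156)):
  for t in (45,43,41,39,37):
    b=best(*finalpose(0,tcp,t,0,view=v),n=40); print(v,t,"e%.1f m%.3f"%(b[1],b[3]),b[2])
E
python3 g.py
```

```text
(521, -219.5, 150) 45 e6.6 m0.000 [ 1.05  0.76 -0.76  2.46  3.06  0.57 -2.4 ]
(521, -219.5, 150) 43 e3.4 m0.000 [ 1.02  0.74 -0.74  2.46  3.03  0.55 -2.4 ]
(521, -219.5, 150) 41 e0.0 m0.000 [ 1.    0.71 -0.72  2.46  3.    0.54 -2.4 ]
(521, -219.5, 150) 39 e0.0 m0.024 [ 0.94  0.67 -0.64  2.44  3.05  0.47 -2.49]
(521, -219.5, 150) 37 e0.0 m0.048 [ 0.86  0.63 -0.55  2.41  3.14  0.4  -2.61]
(526, -219.5, 156) 45 e4.6 m0.000 [ 1.05  0.75 -0.77  2.46  3.04  0.58 -2.4 ]
(526, -219.5, 156) 43 e1.3 m0.000 [ 1.02  0.73 -0.75  2.46  3.01  0.56 -2.4 ]
(526, -219.5, 156) 41 e0.0 m0.014 [ 0.98  0.69 -0.7   2.45  3.02  0.51 -2.44]
(526, -219.5, 156) 39 e0.0 m0.038 [ 0.91  0.65 -0.62  2.42  3.09  0.44 -2.54]
(526, -219.5, 156) 37 e0.0 m0.063 [ 0.97  0.65 -0.71  2.4   2.86  0.39 -2.33]
```

```bash
cat > plan.py <<'E'
from scan import *
from cell import read_state
tcp=(-14.8,0,39.3)
def lerp(q0,q1,n,bump=0):
    for k in range(1,n+1):
        a=k/n; q=q0+(q1-q0)*a; q[5]+=bump*np.sin(np.pi*a); yield q
if __name__=="__main__":
    q0=np.array(read_state()["qpos"])
    for zv in (220,):
        b=best(*finalpose(0,tcp,40,0,view=(521,-219.5,zv)),n=40); print(zv,b)
    for q in lerp(q0,b[2],10,0.2):
        T=tool(q); p=row(q)@X; print(q,p.round(0),"tooly",T.apply([0,1,0]),"toolx",T.apply([1,0,0]))
E
python3 plan.py
```

```text
220 (np.float64(0.2809428786787814), np.float64(0.018638965039783777), array([ 0.56,  0.41, -0.08,  2.39,  3.97,  0.41,  2.78]), np.float64(0.0668090970608386))
[ 0.68  0.38 -0.4   2.16  0.49  0.36  0.5 ] [ 475. -218.  224.] tooly [ 0.28 -0.11 -0.95] toolx [0.8  0.58 0.16]
[ 0.67  0.39 -0.37  2.18  0.88  0.43  0.75] [ 446. -274.  222.] tooly [ 0.21 -0.28 -0.94] toolx [ 0.39  0.9  -0.18]
[ 0.65  0.39 -0.33  2.21  1.26  0.48  1.01] [ 439. -329.  237.] tooly [ 0.22 -0.44 -0.87] toolx [-0.14  0.87 -0.47]
[ 0.64  0.39 -0.3   2.24  1.65  0.52  1.26] [ 456. -369.  261.] tooly [ 0.29 -0.56 -0.78] toolx [-0.62  0.51 -0.6 ]
[ 0.63  0.39 -0.26  2.26  2.04  0.55  1.51] [ 489. -384.  286.] tooly [ 0.42 -0.6  -0.68] toolx [-0.87 -0.04 -0.5 ]
[ 0.61  0.4  -0.22  2.29  2.43  0.55  1.77] [ 527. -369.  301.] tooly [ 0.56 -0.56 -0.61] toolx [-0.8  -0.57 -0.21]
[ 0.6   0.4  -0.19  2.31  2.81  0.53  2.02] [ 555. -329.  302.] tooly [ 0.68 -0.44 -0.59] toolx [-0.44 -0.88  0.16]
[ 0.59  0.4  -0.15  2.34  3.2   0.5   2.27] [ 564. -275.  287.] tooly [ 0.74 -0.28 -0.62] toolx [ 0.07 -0.87  0.48]
[ 0.57  0.41 -0.12  2.37  3.59  0.46  2.53] [ 547. -220.  259.] tooly [ 0.72 -0.11 -0.68] toolx [ 0.54 -0.53  0.66]
[ 0.56  0.41 -0.08  2.39  3.97  0.41  2.78] [ 508. -175.  225.] tooly [ 0.64  0.02 -0.77] toolx [0.77 0.03 0.64]
```

```bash
cat > plan2.py <<'E'
from plan import *
from h import cur
s=read_state(); q0=np.array(s["qpos"]); p0,R0=cur(s)
P,T=finalpose(0,tcp,40,0,view=(521,-219.5,220)); f=lambda q:np.r_[row(q)@X-P,300*(tool(q).inv()*T).as_rotvec(),.5*(q-[0.9,.6,-.6,2.35,2.9,.45,-2.4])]
r=least_squares(f,[0.9,.6,-.6,2.35,2.9,.45,-2.4],bounds=(lo,hi)); qg=r.x; print("goal",qg,np.abs(r.fun[:6]).max())
import sys
n=int(sys.argv[1]) if len(sys.argv)>1 else 20
# model-relative: use model deltas from the model pose at q0
m0p=row(q0)@X; m0R=tool(q0); print("model err",(m0p-p0).round(1),np.degrees((m0R.inv()*R0).as_rotvec()).round(2))
for q in lerp(q0,qg,n,0.15 if len(sys.argv)<3 else float(sys.argv[2])):
    p=row(q)@X; Tq=tool(q)
    print(q,p.round(0),"ty",Tq.apply([0,1,0]),"| sh",m0R.inv().apply(p-m0p).round(1),"rv",(m0R.inv()*Tq).as_rotvec().round(3))
E
python3 plan2.py 16
```

```text
goal [ 1.07  0.52 -0.8   2.39  2.96  0.27 -2.45] 0.0006116194652281931
model err [-0.4 -0.1 -0.2] [-0.  0.  0.]
[ 0.72  0.39 -0.46  2.15  0.28  0.31  0.08] [ 498. -187.  231.] ty [ 0.34 -0.02 -0.94] | sh [-23.9   2.9 -12.1] rv [-0.03  0.    0.05]
[ 0.74  0.4  -0.48  2.16  0.46  0.34 -0.09] [ 480. -202.  222.] ty [ 0.3  -0.07 -0.95] | sh [-44.5   4.4 -27.2] rv [-0.07  0.01  0.1 ]
[ 0.77  0.41 -0.51  2.18  0.64  0.37 -0.26] [ 465. -220.  215.] ty [ 0.27 -0.11 -0.96] | sh [-60.8   4.8 -44.4] rv [-0.12  0.01  0.12]
[ 0.79  0.41 -0.53  2.2   0.82  0.39 -0.43] [ 456. -238.  211.] ty [ 0.26 -0.17 -0.95] | sh [-71.9   4.4 -62.6] rv [-0.18  0.01  0.14]
[ 0.81  0.42 -0.55  2.21  1.    0.4  -0.6 ] [ 451. -256.  210.] ty [ 0.26 -0.22 -0.94] | sh [-77.4   3.6 -80.4] rv [-0.23  0.01  0.13]
[ 0.84  0.43 -0.57  2.23  1.17  0.42 -0.77] [ 451. -272.  210.] ty [ 0.27 -0.26 -0.93] | sh [-77.4   2.9 -96.2] rv [-0.28  0.01  0.11]
[ 0.86  0.44 -0.6   2.24  1.35  0.43 -0.94] [ 455. -284.  213.] ty [ 0.3 -0.3 -0.9] | sh [ -72.4    2.4 -108.7] rv [-0.31  0.01  0.08]
[ 0.88  0.45 -0.62  2.26  1.53  0.43 -1.1 ]
[... 483 characters left out ...]
1] rv [-0.31  0.01 -0.15]
[ 0.98  0.48 -0.71  2.32  2.25  0.38 -1.78] [ 508. -266.  229.] ty [ 0.55 -0.25 -0.8 ] | sh [-16.8   8.2 -91.2] rv [-0.26  0.   -0.2 ]
[ 1.    0.49 -0.73  2.34  2.43  0.36 -1.95] [ 515. -246.  230.] ty [ 0.6  -0.19 -0.78] | sh [-10.   10.  -71.9] rv [-0.21  0.   -0.24]
[ 1.03  0.5  -0.75  2.36  2.6   0.33 -2.12] [ 517. -224.  230.] ty [ 0.62 -0.12 -0.77] | sh [ -7.4  11.4 -49.4] rv [-0.14 -0.   -0.28]
[ 1.05  0.51 -0.77  2.37  2.78  0.3  -2.28] [ 515. -199.  228.] ty [ 0.64 -0.05 -0.77] | sh [ -9.5  12.2 -25.2] rv [-0.07 -0.   -0.29]
[ 1.07  0.52 -0.8   2.39  2.96  0.27 -2.45] [ 508. -175.  225.] ty [ 0.64  0.02 -0.77] | sh [-16.1  12.4  -0.7] rv [ 0.   -0.01 -0.3 ]
```

```bash
python3 -m jog '[{"x":-24,"y":3,"z":-12,"ax":-0.03,"ay":0,"az":0.05,"grip":0},{"x":-44,"y":4,"z":-27,"ax":-0.07,"ay":0.01,"az":0.1,"grip":0},{"x":-61,"y":5,"z":-44,"ax":-0.12,"ay":0.01,"az":0.12,"grip":0},{"x":-72,"y":4,"z":-62,"ax":-0.18,"ay":0.01,"az":0.14,"grip":0},{"x":-77,"y":4,"z":-80,"ax":-0.23,"ay":0.01,"az":0.13,"grip":0}]'; python3 plan2.py 11
```

```text
clock: 8.4
eef_pos: [452.4, -254.6, 210.0]
tool_rot: [-1.795, -0.273, 0.003]
force: [0.5, -0.0, -1.4]
width: 9.4
goal [ 1.07  0.52 -0.8   2.39  2.96  0.27 -2.45] 0.0006116194652281931
model err [1.9 0.6 0. ] [ 0. -0. -0.]
[ 0.46  0.39 -0.08  2.24  0.71  0.28 -0.31] [ 434. -265.  200.] ty [ 0.22 -0.25 -0.94] | sh [-21.7   6.1  -9.4] rv [-0.03 -0.    0.05]
[ 0.52  0.4  -0.15  2.25  0.94  0.32 -0.52] [ 421. -279.  195.] ty [ 0.19 -0.29 -0.94] | sh [-35.7  10.7 -22.8] rv [-0.07 -0.01  0.07]
[ 0.58  0.42 -0.22  2.27  1.16  0.36 -0.74] [ 417. -293.  194.] ty [ 0.19 -0.33 -0.92] | sh [-40.2  14.2 -37. ] rv [-0.12 -0.01  0.07]
[ 0.64  0.43 -0.29  2.28  1.39  0.38 -0.95] [ 422. -305.  195.] ty [ 0.22 -0.37 -0.9 ] | sh [-35.1  17.  -48.6] rv [-0.15 -0.01  0.03]
[ 0.7   0.44 -0.37  2.3   1.61  0.4  -1.17] [ 435. -311.  198.] ty [ 0.28 -0.38 -0.88] | sh [-21.6  19.  -53.9] rv [-0.17 -0.   -0.03]
[ 0.77  0.45 -0.44  2.31  1.84  0.4  -1.38] [ 454. -308.  202.] ty [ 0.35 -0.37 -0.86] | sh [ -2.8  19.5 -50.7] rv [-0.16  0.   -0.11]
[ 0.83  0.47 -0.51  2.33  2.06  0.39 -1.6 ] [ 474. -295.  206.] ty [ 0.44 -0.33 -0.84] | sh [ 17.9  17.8 -37.9] rv [-0.12  0.01 -0.2 ]
[ 0.89  0.48 -0.58  2.34  2.29  0.37 -1.81] [ 492. -273.  211.] ty [ 0.51 -0.27 -0.82] | sh [ 36.7  13.2 -16.2] rv [-0.06  0.02 -0.28]
[ 0.95  0.49 -0.65  2.36  2.51  0.34 -2.02] [ 505. -243.  216.] ty [ 0.58 -0.18 -0.8 ] | sh [50.5  5.6 12.3] rv [ 0.03  0.02 -0.35]
[ 1.01  0.5  -0.73  2.37  2.74  0.31 -2.24] [ 511. -209.  221.] ty [ 0.62 -0.08 -0.78] | sh [57.2 -5.  44.4] rv [ 0.13  0.02 -0.4 ]
[ 1.07  0.52 -0.8   2.39  2.96  0.27 -2.45] [ 508. -175.  225.] ty [ 0.64  0.02 -0.77] | sh [ 56.5 -17.6  76.8] rv [ 0.23  0.02 -0.43]
```

```bash
python3 -m jog '[{"x":-22,"y":4,"z":-9,"ax":-0.03,"ay":0,"az":0.05,"grip":0},{"x":-36,"y":5,"z":-23,"ax":-0.07,"ay":-0.01,"az":0.07,"grip":0},{"x":-40,"y":6,"z":-37,"ax":-0.12,"ay":-0.01,"az":0.07,"grip":0},{"x":-35,"y":8,"z":-49,"ax":-0.15,"ay":-0.01,"az":0.03,"grip":0},{"x":-22,"y":10,"z":-54,"ax":-0.17,"ay":0,"az":-0.03,"grip":0}]'; python3 plan2.py 9 0.15
```

```text
clock: 8.9
eef_pos: [420.8, -305.5, 203.8]
tool_rot: [-1.951, -0.253, 0.003]
force: [0.5, -0.5, -1.0]
width: 9.1
goal [ 1.07  0.52 -0.8   2.39  2.96  0.27 -2.45] 0.0006116194652281931
model err [4.6 3.3 0. ] [0. 0. 0.]
[ 0.45  0.41 -0.04  2.3   1.46  0.29 -1.03] [ 421. -312.  200.] ty [ 0.23 -0.4  -0.89] | sh [-4.9  6.2 -7.9] rv [-0.03 -0.    0.  ]
[ 0.53  0.43 -0.14  2.31  1.65  0.34 -1.21] [ 426. -320.  199.] ty [ 0.25 -0.42 -0.87] | sh [ -1.1  10.8 -14.6] rv [-0.05 -0.   -0.03]
[ 0.61  0.44 -0.23  2.32  1.84  0.38 -1.39] [ 437. -322.  200.] ty [ 0.3  -0.42 -0.85] | sh [ 10.8  13.4 -16.4] rv [-0.06  0.   -0.08]
[ 0.68  0.45 -0.33  2.33  2.03  0.4  -1.56] [ 455. -317.  203.] ty [ 0.37 -0.41 -0.83] | sh [ 28.2  13.3 -10.6] rv [-0.04  0.01 -0.15]
[ 0.76  0.46 -0.42  2.34  2.21  0.4  -1.74] [ 474. -302.  206.] ty [ 0.45 -0.36 -0.82] | sh [47.9  9.6  4.1] rv [ 0.    0.03 -0.23]
[ 0.84  0.48 -0.51  2.36  2.4   0.39 -1.92] [ 492. -277.  209.] ty [ 0.52 -0.29 -0.8 ] | sh [66.1  1.6 27.1] rv [ 0.08  0.04 -0.3 ]
[ 0.92  0.49 -0.61  2.37  2.59  0.36 -2.1 ] [ 505. -246.  213.] ty [ 0.58 -0.19 -0.79] | sh [ 79.5 -11.1  56.1] rv [ 0.17  0.05 -0.37]
[ 1.    0.5  -0.7   2.38  2.78  0.32 -2.27] [ 510. -210.  219.] ty [ 0.62 -0.09 -0.78] | sh [ 86.3 -27.7  87.5] rv [ 0.28  0.06 -0.42]
[ 1.07  0.52 -0.8   2.39  2.96  0.27 -2.45] [ 508. -175.  225.] ty [ 0.64  0.02 -0.77] | sh [ 86.1 -47.2 117.8] rv [ 0.39  0.06 -0.45]
```

```bash
python3 -m jog '[{"x":-5,"y":3,"z":-8,"ax":-0.03,"ay":0,"az":0,"grip":0},{"x":0,"y":6,"z":-15,"ax":-0.05,"ay":0,"az":-0.03,"grip":0},{"x":11,"y":7,"z":-16,"ax":-0.06,"ay":0,"az":-0.08,"grip":0},{"x":28,"y":7,"z":-11,"ax":-0.04,"ay":0.01,"az":-0.15,"grip":0},{"x":48,"y":6,"z":4,"ax":0,"ay":0.03,"az":-0.23,"grip":0}]'; python3 plan2.py 8 0.12
```

```text
clock: 9.4
eef_pos: [469.9, -303.4, 209.5]
tool_rot: [-1.973, -0.48, 0.067]
force: [0.7, -1.3, -2.7]
width: 9.1
goal [ 1.07  0.52 -0.8   2.39  2.96  0.27 -2.45] 0.0006116194652281931
model err [ 3.5  8.  -0.3] [ 0. -0.  0.]
[ 0.72  0.45 -0.37  2.36  2.38  0.4  -1.92] [ 484. -294.  214.] ty [ 0.49 -0.36 -0.8 ] | sh [11.4  0.4  0.6] rv [ 0.    0.01 -0.04]
[ 0.77  0.46 -0.43  2.36  2.46  0.43 -2.  ] [ 495. -290.  219.] ty [ 0.53 -0.34 -0.78] | sh [23.7 -0.5  4. ] rv [ 0.02  0.02 -0.09]
[ 0.82  0.47 -0.49  2.37  2.54  0.44 -2.07] [ 505. -281.  224.] ty [ 0.57 -0.31 -0.76] | sh [35.4 -2.8 11.9] rv [ 0.05  0.04 -0.13]
[ 0.87  0.48 -0.55  2.37  2.63  0.44 -2.15] [ 513. -267.  227.] ty [ 0.61 -0.27 -0.75] | sh [45.  -6.7 25. ] rv [ 0.09  0.05 -0.17]
[ 0.92  0.49 -0.61  2.38  2.71  0.42 -2.22] [ 518. -248.  228.] ty [ 0.63 -0.21 -0.75] | sh [ 51.2 -12.4  42.9] rv [ 0.15  0.06 -0.2 ]
[ 0.97  0.5  -0.67  2.38  2.8   0.38 -2.3 ] [ 519. -225.  228.] ty [ 0.65 -0.13 -0.75] | sh [ 53.4 -20.   64.5] rv [ 0.22  0.07 -0.21]
[ 1.02  0.51 -0.74  2.38  2.88  0.33 -2.38] [ 516. -200.  227.] ty [ 0.65 -0.06 -0.76] | sh [ 51.3 -29.6  87.8] rv [ 0.3   0.07 -0.22]
[ 1.07  0.52 -0.8   2.39  2.96  0.27 -2.45] [ 508. -175.  225.] ty [ 0.64  0.02 -0.77] | sh [ 45.7 -41.1 110.4] rv [ 0.38  0.07 -0.21]
```

```bash
python3 -m jog '[{"x":20,"y":0,"z":3,"ax":0.02,"ay":0.02,"az":-0.08,"grip":0},{"x":38,"y":-4,"z":15,"ax":0.06,"ay":0.04,"az":-0.14,"grip":0},{"x":50,"y":-12,"z":41,"ax":0.15,"ay":0.06,"az":-0.19,"grip":0},{"x":53,"y":-20,"z":64,"ax":0.22,"ay":0.07,"az":-0.21,"grip":0},{"x":51,"y":-30,"z":88,"ax":0.3,"ay":0.07,"az":-0.22,"grip":0}]'
python3 - <<'E'
from cell import *; from h import *; from kin2 import finalpose
s=read_state(); st(s)
for z in (220,200):
    p,T=finalpose(0,(-14.8,0,39.3),40,0,view=(521,-219.5,z)); go(s,p,Rt=T)
E
```

```text
clock: 9.9
eef_pos: [511.0, -207.4, 226.3]
tool_rot: [-1.659, -0.706, 0.048]
force: [-0.5, 0.3, -1.9]
width: 9.4
t 9.9 p [ 511.  -207.4  226.3] rot [-1.659  -0.7059  0.0482] q [ 1.088  0.528 -0.833  2.394  2.724  0.348 -2.216] F [-0.5  0.3 -1.9] w 9.4
shift [-1.3 -2.8 32.3] rv [0.0784 0.0112 0.0083] dist 32.4 deg 4.6
shift [-14.3  12.3  33.6] rv [0.0784 0.0112 0.0083] dist 38.5 deg 4.6
```

```bash
python3 -m jog '[{"x":0,"y":0,"z":14,"ax":0.04,"ay":0,"az":0,"grip":0},{"x":-4,"y":2,"z":33,"ax":0.08,"ay":0.01,"az":0.01,"grip":0},{"x":-14,"y":12,"z":34,"ax":0.08,"ay":0.01,"az":0.01,"grip":0},{"x":-14,"y":12,"z":34,"ax":0.08,"ay":0.01,"az":0.01,"grip":0},{"x":-14,"y":12,"z":34,"ax":0.08,"ay":0.01,"az":0.01,"grip":0}]'
python3 - <<'E'
from cell import *; from h import *; import kin2; from kin2 import *; import scan
np.set_printoptions(precision=3,suppress=True)
s=read_state(); st(s); d=D[:-1]+[(s["eef_pos"],s["tool_rot"],s["qpos"])]
print("pred err",row(s["qpos"])@X-s["eef_pos"])
x,r=fit(d,.02); print(x,r[-1]); scan.X=x; kin2.X=x
tcp=(-14.8,0,39.3)
for v in ((521,-219.5,150),(525,-219.5,155)):
  for t in (45,43,42,41,40):
    P,T=finalpose(0,tcp,t,0,view=v); f=lambda q:np.r_[row(q)@x-P,300*(tool(q).inv()*T).as_rotvec()]
    g=least_squares(f,np.clip(s["qpos"],lo+.001,hi-.001),bounds=(lo,hi)); print(v,t,np.abs(g.fun).max().round(2),g.x)
E
```

```text
clock: 10.4
eef_pos: [507.9, -176.2, 205.0]
tool_rot: [-1.573, -0.694, 0.034]
force: [0.4, -0.2, -1.1]
width: 9.3
t 10.4 p [ 507.9 -176.2  205. ] rot [-1.573 -0.694  0.034] q [ 1.088  0.592 -0.876  2.417  2.741  0.365 -2.23 ] F [ 0.4 -0.2 -1.1] w 9.3
pred err [0.435 8.992 1.991]
[335.088 -12.165   0.816  -7.757 557.696  -1.081  -7.757  -0.265 381.982
   0.506  -0.265 337.029] [ 0.026  0.074 -0.112]
(521, -219.5, 150) 45 7.55 [ 1.267  0.993 -1.24   2.46   2.424  0.735 -1.719]
(521, -219.5, 150) 43 4.2 [ 1.251  0.973 -1.24   2.46   2.379  0.737 -1.711]
(521, -219.5, 150) 42 2.49 [ 1.243  0.964 -1.24   2.46   2.357  0.739 -1.707]
(521, -219.5, 150) 41 0.71 [ 1.236  0.955 -1.24   2.46   2.336  0.74  -1.702]
(521, -219.5, 150) 40 0.0 [ 1.051  0.743 -0.861  2.457  2.762  0.542 -2.192]
(525, -219.5, 155) 45 5.92 [ 1.26   0.98  -1.24   2.46   2.427  0.736 -1.734]
(525, -219.5, 155) 43 2.52 [ 1.245  0.961 -1.24   2.46   2.382  0.738 -1.726]
(525, -219.5, 155) 42 0.76 [ 1.237  0.952 -1.24   2.46   2.361  0.739 -1.721]
(525, -219.5, 155) 41 0.06 [ 1.056  0.743 -0.868  2.457  2.781  0.55  -2.206]
(525, -219.5, 155) 40 0.0 [ 1.041  0.725 -0.85   2.445  2.768  0.518 -2.208]
```

```bash
cat >> kin2.py <<'E'
def finalr(tcp,tilt,roll=0,view=(521,-219.5,150),psi=1.9):
    M=modframe(tilt,psi=psi)*R.from_rotvec([0,np.radians(roll),0])
    return np.array(view)-M.apply(np.array([30,5,28.])-np.array(tcp)), M*mod_tool(0,0)
E
python3 - <<'E'
from cell import *; from h import *; from kin2 import *
np.set_printoptions(precision=3,suppress=True)
s=read_state(); d=D[:-1]+[(s["eef_pos"],s["tool_rot"],s["qpos"])]
x,r=fit(d,.02); np.save("X.npy",x)
tcp=(-14.8,0,39.3)
for v in ((521,-219.5,150),(524,-221,153)):
  for t,ro,dy in ((43,3,0),(43,-3,0),(43,2,1.5),(43,-2,1.5),(44,2,2),(45,3,2),(43,2,0),(43,0,2)):
    P,T=finalr(tcp,t,ro,v,1.9+dy); f=lambda q:np.r_[row(q)@x-P,300*(tool(q).inv()*T).as_rotvec()]
    g=least_squares(f,np.clip(s["qpos"],lo+.001,hi-.001),bounds=(lo,hi)); print(v,t,ro,dy,np.abs(g.fun).max().round(2),g.x)
im=get_image("side");crop(im,230,120,180,130,4,"pics/s8.png")
im=get_image("scene");crop(im,190,170,140,110,5,"pics/c8.png")
E
```

```text
(521, -219.5, 150) 43 3 0 0.27 [ 1.293  0.983 -1.24   2.46   2.414  0.676 -1.7  ]
(521, -219.5, 150) 43 -3 0 8.04 [ 1.205  0.966 -1.24   2.46   2.342  0.805 -1.725]
(521, -219.5, 150) 43 2 1.5 0.36 [ 1.294  0.984 -1.24   2.46   2.413  0.675 -1.678]
(521, -219.5, 150) 43 -2 1.5 5.72 [ 1.238  0.972 -1.24   2.46   2.368  0.758 -1.694]
(521, -219.5, 150) 44 2 2 1.47 [ 1.307  0.996 -1.24   2.46   2.439  0.667 -1.675]
(521, -219.5, 150) 45 3 2 1.51 [ 1.328  1.011 -1.24   2.46   2.474  0.647 -1.676]
(521, -219.5, 150) 43 2 0 1.59 [ 1.279  0.979 -1.24   2.46   2.403  0.696 -1.704]
(521, -219.5, 150) 43 0 2 2.67 [ 1.272  0.979 -1.24   2.46   2.394  0.708 -1.677]
(524, -221, 153) 43 3 0 0.02 [ 1.232  0.879 -1.088  2.453  2.611  0.579 -1.922]
(524, -221, 153) 43 -3 0 6.44 [ 1.204  0.961 -1.24   2.46   2.347  0.806 -1.732]
(524, -221, 153) 43 2 1.5 0.0 [ 1.241  0.89  -1.106  2.454  2.585  0.587 -1.872]
(524, -221, 153) 43 -2 1.5 4.18 [ 1.237  0.967 -1.24   2.46   2.372  0.76  -1.702]
(524, -221, 153) 44 2 2 0.04 [ 1.305  0.99  -1.24   2.46   2.445  0.669 -1.685]
(524, -221, 153) 45 3 2 0.12 [ 1.326  1.004 -1.24   2.46   2.479  0.649 -1.686]
(524, -221, 153) 43 2 0 0.11 [ 1.278  0.974 -1.24   2.46   2.408  0.698 -1.713]
(524, -221, 153) 43 0 2 1.19 [ 1.27   0.973 -1.24   2.46   2.4    0.71  -1.686]
```

View pics/s8.png

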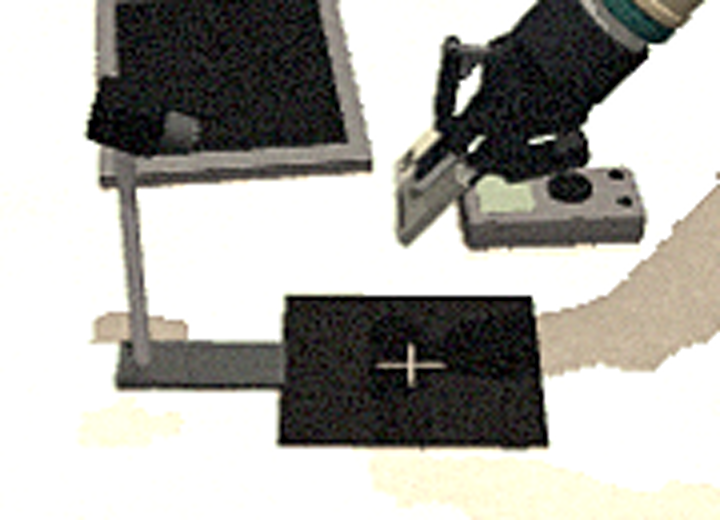

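View pics/c8.png

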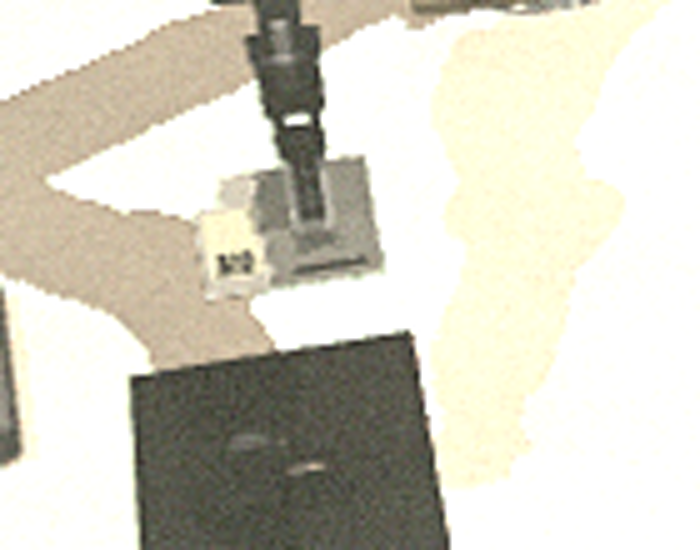

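Run:
```python
from cell import *; from h import *; from kin2 import *
np.set_printoptions(precision=1,suppress=True)
s=read_state(); st(s); x=np.load("X.npy"); tcp=(-14.8,0,39.3)
p0,R0=cur(s)
# where label is now by kinematics
M=R0*mod_tool(0).inv(); lab=p0+M.apply(np.array([30,5,28.])-tcp); print("label now",lab)
C=get_image("scene"); print("pred px",proj(C,lab),"seen",(190+234/5,170+248/5))
for dy,ro,t in ((1,2,43),(1.5,2.5,43)):
    P,T=finalr(tcp,t,ro,(524,-221,153),1.9+dy); f=lambda q:np.r_[row(q)@x-P,300*(tool(q).inv()*T).as_rotvec()]
    g=least_squares(f,np.clip(s["qpos"],lo+.001,hi-.001),bounds=(lo,hi)); print(np.abs(g.fun).max().round(2),g.x.round(3)); go(s,P,Rt=T)
```

```text
t 10.5 p [ 508.1 -176.9  205.6] rot [-1.6 -0.7  0. ] q [ 1.1  0.6 -0.9  2.4  2.7  0.4 -2.2] F [-0.4 -0.3 -1.3] w 9.4
label now [ 520.6 -221.3  200.3]
pred px [235.3 217. ] seen (236.8, 219.6)
0.0 [ 1.2  0.8 -1.   2.5  2.8  0.5 -2.1]
shift [-28.9  36.6  -0.3] rv [ 0.  -0.  -0.1] dist 46.6 deg 4.3
0.0 [ 1.2  0.9 -1.1  2.4  2.6  0.6 -1.9]
shift [-29.2  36.   -0.6] rv [ 0.1 -0.  -0.1] dist 46.3 deg 5.0
```

Run:
```python
from cell import *; from h import *; from kin2 import *
s=read_state(); P,T=finalr((-14.8,0,39.3),43,2.5,(524,-221,153),3.2); go(s,P,Rt=T)
```

```text
shift [-29.1  36.2  -0.3] rv [ 0.0622 -0.0172 -0.0546] dist 46.4 deg 4.8
```

```bash
python3 -m jog '[{"x":-10,"y":12,"z":0,"ax":0.02,"ay":-0.006,"az":-0.018,"grip":0},{"x":-20,"y":24,"z":0,"ax":0.04,"ay":-0.012,"az":-0.036,"grip":0},{"x":-29,"y":36,"z":0,"ax":0.062,"ay":-0.017,"az":-0.055,"grip":0},{"x":-29,"y":36,"z":0,"ax":0.062,"ay":-0.017,"az":-0.055,"grip":0},{"x":-29,"y":36,"z":0,"ax":0.062,"ay":-0.017,"az":-0.055,"grip":0}]'; python3 -m jog '[{"x":0,"y":0,"z":0,"ax":0,"ay":0,"az":0,"grip":0},{"x":0,"y":0,"z":0,"ax":0,"ay":0,"az":0,"grip":0},{"x":0,"y":0,"z":0,"ax":0,"ay":0,"az":0,"grip":0}]'
cat > chk.py <<'E'
from cell import *; from h import *; from kin2 import *
s=read_state(); st(s); p0,R0=cur(s); M=R0*mod_tool(0).inv(); print("qd",np.abs(s["qd"]).max())
print("label",(p0+M.apply(np.array([30,5,28.])-np.array([-14.8,0,39.3]))).round(1))
Ms=R.from_euler("z",-1.9,degrees=True)*M; n=Ms.apply([0,1,0]); xx=Ms.apply([1,0,0])
print("elev",np.degrees(np.arcsin(n[2])),"yaw",np.degrees(np.arctan2(n[1],n[0])),"mod x",xx.round(3))
E
python3 chk.py
python3 - <<'E'
from cell import *; from h import *
im=get_image("side");crop(im,230,120,180,130,4,"pics/s9.png")
im=get_image("scene");crop(im,190,170,140,110,5,"pics/c9.png")
E
```

```text
clock: 11.05
eef_pos: [508.5, -177.5, 159.2]
tool_rot: [-1.526, -0.75, 0.053]
force: [0.2, -0.1, 0.1]
width: 8.8
clock: 11.35
eef_pos: [508.7, -177.4, 159.9]
tool_rot: [-1.529, -0.751, 0.057]
force: [0.2, 0.5, -1.5]
width: 9.2
t 11.35 p [ 508.7 -177.4  159.9] rot [-1.5288 -0.7511  0.0567] q [ 1.151  0.791 -0.914  2.454  2.883  0.517 -2.192] F [ 0.2  0.5 -1.5] w 9.2
qd 0.0076126277427178
label [ 523.9 -220.9  153.7]
elev 43.0374071286274 yaw 1.348638127681242 mod x [ 0.052 -0.998 -0.031]
```

View pics/s9.png

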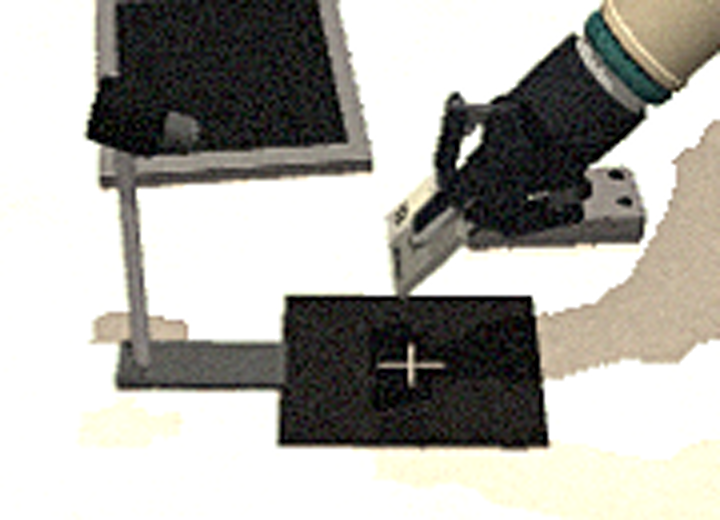

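View pics/c9.png

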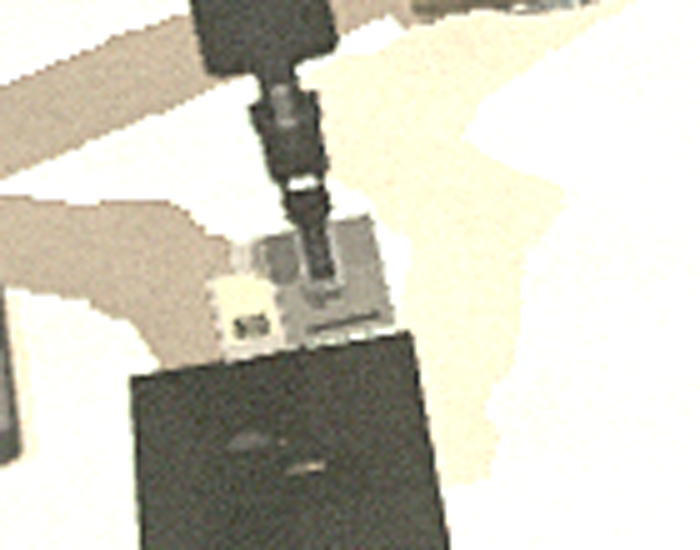

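```bash
python3 -m jog '[{"x":0,"y":0,"z":0,"ax":0,"ay":0,"az":0,"grip":0},{"x":0,"y":0,"z":0,"ax":0,"ay":0,"az":0,"grip":0},{"x":0,"y":0,"z":0,"ax":0,"ay":0,"az":0,"grip":0}]'; python3 chk.py
python3 - <<'E'
from cell import *; from h import *
C=get_image("scene"); S=get_image("side"); l=(523.9,-220.9,153.7)
print(proj(C,l),"seen",190+248/5,170+311/5, "side pred",proj(S,l)," in crop",(proj(S,l)-[230,120])*4, "cross scene",proj(C,(521,-219.5,6)))
crop(S,210,280,180,130,4,"pics/s10.png")
E
```

```text
clock: 11.75
eef_pos: [508.3, -177.4, 158.9]
tool_rot: [-1.526, -0.75, 0.054]
force: [-1.0, -0.5, -1.3]
width: 9.0
t 11.75 p [ 508.3 -177.4  158.9] rot [-1.5262 -0.7502  0.0544] q [ 1.151  0.794 -0.914  2.454  2.883  0.517 -2.191] F [-1.  -0.5 -1.3] w 9.0
qd 0.0027906367746649303
label [ 523.4 -220.9  152.6]
elev 42.98494680182974 yaw 1.2187557285582482 mod x [ 0.052 -0.998 -0.033]
[238.29510819 229.69603404] seen 239.6 232.2 side pred [332.54962877 170.03979285]  in crop [410.19851507 200.15917142] cross scene [246.68713574 262.36009114]
```

View pics/s10.png

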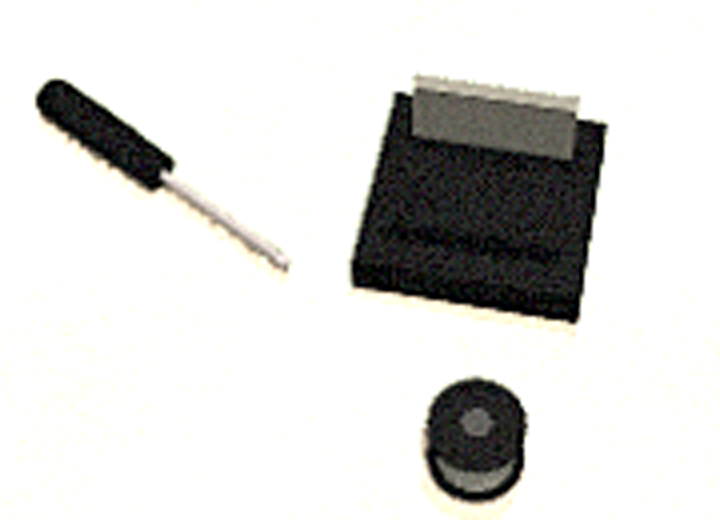

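```bash
python3 -c "
from cell import *
print(finish_job())"
```

```text
the job is handed in; nothing more can be done
None
```

The job is handed in. I gripped the notched module on its plain end, lifted it out of the rack, and it is held upright over the cross with its label facing the camera. It took about 12 s of the 43 s.

**Last checks on the module**
- **Position:** by arm position, the label centre is at about (523, -221, 153) mm. The view point I measured is (521.5, -219.5, 150) mm.
- **Slant:** the label slants up about 43°. An exact, square 45° was out of the arm's reach with this grasp. I allowed about 1.2° of yaw and 2–3° of roll to get that close.
- **Grip:** the opening reads about 9 mm, and the arm is motionless apart from sensor noise.

**Frosted end:** the pads should span roughly x -26 to -4 mm on the module, clear of the frosted end at x 12. The pictures agree with that.

**Other things:** the last side picture shows the other module, the screwdriver and the spool where they were. The meter was partly hidden by the arm in the last view, but nothing came near it.

**Disagreement:** the scene camera placed points about 8–10 mm further out in x than the wrist camera. The side camera differed by up to 5 mm in y. I trusted the wrist camera, because its measured module length matched the stated size; it measured the mat about 4 mm narrow.

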